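# Fetch the rear drill guide from the full hook

### The arm

A 7-joint arm with a two-finger parallel gripper is mounted at the origin on a cart in front of the work surface, level with it; the furniture and walls round the work are solid. World frame = base frame: x ahead of the robot, y to its left, z up, the work surface at z = 0. Lengths are in m, angles in rad, forces in N, time in s.
With the tool pointing down it reaches from about 0.425 to 1.025 m from the base axis. Payload 9.4 kg.
Tool frame: the origin (TCP) lies on the centre line of the jaws, within the pads' length; the fingertips stand 17 mm ahead of it and the grasp point (between the pads) lies 2 mm behind it; z points along the fingers, y is the direction in which the jaws open and shut (so a half turn about z gives the same grasp; the last joint's range is limited). The gripper opens to 93 mm and grips with 3 to 60 N. Pads are 15 mm wide; open, the fingers measure 128 mm over their backs; the gripper's body (75 mm by 188 mm) begins 65 mm behind the grasp point.
Start: joints at [1.066, 0.599, -0.003, 1.599, 0.002, 0.943, -0.08], TCP at [0.301, -0.66, 0.236] pointing down, gripper open.
Joint ranges: [-2.57, 2.57], [-0.35, 1.97], [-1.29, 1.29], [0.11, 2.56], [-1.05, 4.19], [0.11, 1.86], [-2.63, 2.63]. Speed limits (rad/s): [2.22, 2.22, 3.01, 3.01, 3.14, 3.14, 3.14].

### API

Orientations are given as [roll, pitch, yaw] about the fixed x, y, z axes, in that order (R = Rz(yaw) Ry(pitch) Rx(roll)).
In Python, from station import r gives the robot as it stands. The module is installed in compiled form; this text tells all that it offers.
- The arm moves only by the shell command python3 -m crank 'ROWS'. ROWS is JSON, a list of rows, each a list of 3 entries, a list of its own where there are three numbers: the turn, a rotation vector about the tool's x, y, z normalised to -1 to 1, where 1 is 30 degrees, then the shift along the tool's x, y, z normalised to -1 to 1, where 1 is 25 cm, then the opening, from 0 (shut) to 1 (fully open). In form: [[[rx, ry, rz], [tx, ty, tz], jaw], ...]. A call has 1 to 8 rows; each row is the pose to reach, as a shift and turn from the pose measured when the call began, along the tool's axes at that moment; what a row does not reach only later rows make up. A row lasts 1/8 s, in which the tool goes at most 62.5 mm and 10.7 degrees, less where a joint would pass 70% of its speed; a pose out of reach is approached as far as the arm can. A call with a number of a shift or a turn outside -1 to 1 is refused whole. A call with a gripper value outside its range is refused whole. The fingers move at their own pace and stop on an object; the grip force is fixed at half the most. Time passes only in rows, so rows that repeat a pose let the fingers close. It gives the time, the measured TCP pose, the force and the opening at its end, in the units of the state.
- r.get_obs(): the state, without advancing time (a new reading comes with each control period).
- r.snapshot(name): name is "scene" or "side" or "wrist"; returns a dict with "frame" (420x560x3 uint8, red, green, blue), "mtx" (3x3 intrinsics, pixels), "position" and "orientation" of the camera in the world. Camera axes: x right, y down, z forward; pixel columns grow to the right and rows downward; lengths in m; the calibration is good to about 2 mm. A picture is of the moment at which its call begins. There is no depth.
- r.job_done(): hands the job in, once; it reports no verdict.
The state is a dict: "clock": time; "q": joint angles; "joint_vel": joint speeds; "effort": joint torques, N m; "eef_pos": TCP position; "ee_rot": TCP orientation; "wrist_force": force on the tool from outside, world axes, zero at the start; "ft_torque": the same for the moment, N m; "finger_gap": finger opening in m.
Only numpy, scipy, OpenCV 4.12 (cv2) and the standard library are available. Lean on these libraries where they do the work, as an engineer would, in place of code of your own. Each camera call takes 0.05 s, during which the arm holds its last target.

### The job

The orange-banded drill guide hangs behind the blue-banded one on the full hook. Move the blue-banded guide to the spare hook, hung well back behind the upturned tip, and then take the orange-banded guide and stand it upright on the middle of the pine board, without shifting the board. The spare hook may be clamped anywhere along its slot, so find it by a light touch and never push or pull hard against either hook or press hard on the board; drop neither guide and leave the other things alone.

Things in the scene. Friction and masses are not known exactly. Their poses are not given: they have to be found in the camera images.
- full_stand: Plywood hook stand fixed to the bench, turned up to 0.2 rad: base 130 x 80 x 18 mm (x, y, z), upright 24 x 56 mm up to z = 168 mm, its front face at x = +33 mm. Origin: centre of the base's underside, z up; its steel hook points along -x. The full hook: carries the blue-banded guide in front, the orange-banded one behind.
- full_bar (a point): Hook bar: 10 mm round steel, level and rigid, bar axis 145 mm above the bench, straight from the upright to 60 mm in front of the stand's origin, then rising 4 mm to its round tip, which ends 83 mm in front of the origin. This point lies on the full hook's bar axis, above the stand's origin.
- spare_stand: Plywood hook stand fixed to the bench, turned up to 0.2 rad: base 130 x 80 x 18 mm (x, y, z), upright 24 x 56 mm up to z = 168 mm, its front face at x = +33 mm. Origin: centre of the base's underside, z up; its steel hook points along -x. The empty hook. The two stands may stand either way round.
- spare_slot (a point): Middle of the level slot in the spare stand's upright, 145 mm up on the front face. The spare hook, of the same shape as the full one, is clamped firmly anywhere from 18 mm left to 18 mm right of this point (along the stand's y): where, is not measured and has to be felt (or seen). It does not give below 60 N.
- blue_guide_centre (a point): Blue-banded hardwood drill guide, 36 x 44 x 110 mm (x, y, z), about 0.2 kg, two brass bushes on top. This point is its centre, 55 mm below the top. It hangs upright, axes parallel to the stand's, this point 125 mm above the bench. Starts in front on the full hook, 33 to 36 mm in front of the stand's origin.
- orange_guide_centre (a point): Orange-banded hardwood drill guide, 36 x 44 x 110 mm (x, y, z), about 0.2 kg, two brass bushes on top. This point is its centre, 55 mm below the top. It hangs upright, axes parallel to the stand's, this point 125 mm above the bench. Starts behind the blue one, 7 to 10 mm behind the stand's origin.
- blue_hole (a point): Centre of the hanging hole of the blue-banded guide, 15 mm above the guide's centre. The hole, 13 mm wide (y) and 20 mm high, runs straight through along x. Hanging, its upper face lies on the bar; raise the guide 4 to 10 mm from there to pass the hook's upturned tip.
- orange_hole (a point): Centre of the hanging hole of the orange-banded guide, 15 mm above the guide's centre. The hole, 13 mm wide (y) and 20 mm high, runs straight through along x. Hanging, its upper face lies on the bar; raise the guide 4 to 10 mm from there to pass the hook's upturned tip.
- board_top (a point): Loose pine board lying flat on the bench, 112 x 181 x 42 mm (its x, y, z), 0.8 kg. This point is the centre of its top face, z up.
- tape_centre (a point): Yellow tape measure standing on the bench, 61 x 76 x 66 mm; its centre. A bystander.
- jar_centre (a point): Clear jar with a blue lid, 64 mm across, 88 mm tall; its centre. A bystander.
Things that resemble listed ones, but are neither listed nor needed, are in the scene too. Leave any green look-alike of the part that bears orange_guide_centre alone.

How it is judged:
By the outcome, as a careful person would: the job done as asked, in the order asked, and still so for the second after the job is handed in, with the robot touching nothing.
It also fails if it takes over 72 s, if anything falls off the work surface, if the arm or the gripper's body presses on something with over 40 N, if the wrist force passes 120 N, or if a joint passes its speed limit or range.

## Working session

There is one attempt and no reset: what is moved stays moved. The work goes in short steps, Python scripts to look and compute and a shell command to move; the robot and the scene stay as the last step left them, time stands still between calls to the robot, and variables do not carry over. Pictures are saved under pics/ and viewed, and the job is handed in when it is done.

```bash
mkdir -p pics; cat > h.py <<'E'
import numpy as np,cv2
from station import r
def snap(n,f):
    s=r.snapshot(n); cv2.imwrite('pics/'+f,s['frame'][:,:,::-1]); np.savez('pics/'+f+'.npz',**{k:s[k] for k in('frame','mtx','position','orientation')}); return s
E
python3 - <<'E'
from h import *
for n in('scene','side','wrist'):
    s=snap(n,n+'0.png'); print(n,s['mtx'],s['position'],s['orientation'])
print(r.get_obs())
E
```

```text
scene [[406.76120049   0.         274.85480689]
 [  0.         406.76120049 210.25181916]
 [  0.           0.           1.        ]] [0.02988525 0.70015585 0.77583878] [-2.20613975 -0.02091337 -2.57817087]
side [[427.60689937   0.         284.58910251]
 [  0.         427.60689937 215.13617909]
 [  0.           0.           1.        ]] [0.35561034 0.69828929 0.60775348] [-2.14441079  0.01722612 -2.96299426]
wrist [[354.08670652   0.         276.9937637 ]
 [  0.         354.08670652 211.05120641]
 [  0.           0.           1.        ]] [ 0.36049668 -0.63187159  0.38467156] [ 2.89954026e+00  1.56369925e-03 -1.14316189e+00]
{'clock': 0.15, 'q': array([ 1.06628877,  0.59993052, -0.00251006,  1.59989218,  0.001818  ,
        0.94291581, -0.0797913 ]), 'joint_vel': array([-0.00143231, -0.00299265,  0.00039067, -0.00290477, -0.00053026,
        0.0004425 , -0.00059668]), 'effort': array([ 3.39288483e-03, -7.65582490e+01,  1.49916563e+00, -2.52562147e+01,
       -5.23198117e-02,  1.48515153e-02,  1.02510328e-04]), 'eef_pos': array([ 0.30062471, -0.65938113,  0.23498593]), 'ee_rot': array([-3.14045685e+00,  1.43883904e-04,  4.27857676e-01]), 'wrist_force': array([-0.40687391, -0.87974059,  0.79526073]), 'ft_torque': array([0.07861178, 0.03441467, 0.0277886 ]), 'finger_gap': 0.09267458109857886}
```

View pics/scene0.png

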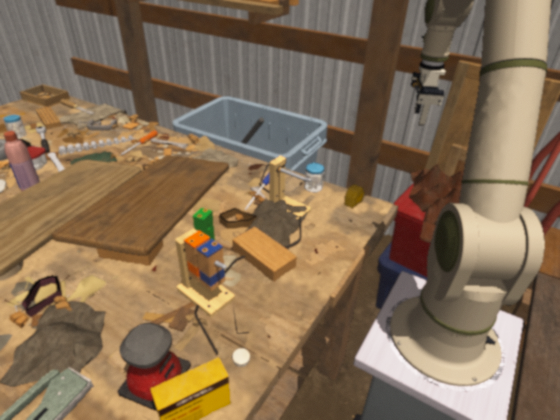

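View pics/side0.png

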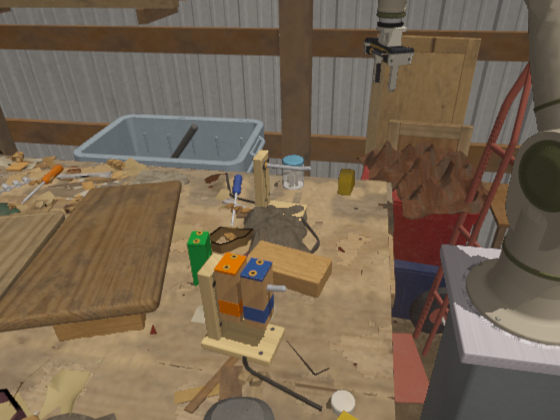

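View pics/wrist0.png

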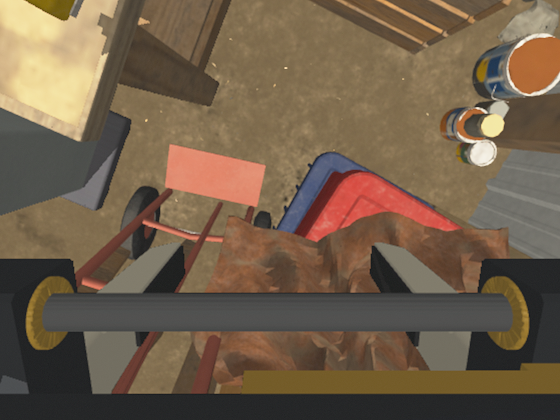

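Candidates in the side image: blue guide at about (257,290), orange at (232,285), and a green look-alike at (200,258) to avoid. The pine board could be the small one at (292,268); the big dark slab at (110,250) is a distractor. I'll check these in close crops.

```bash
cat >> h.py <<'E'
from scipy.spatial.transform import Rotation as Ro
def load(f):
    d=np.load('pics/'+f+'.npz'); return {k:d[k] for k in d}
def proj(s,P):
    R=Ro.from_euler('xyz',s['orientation']).as_matrix()
    c=(np.atleast_2d(P)-s['position'])@R
    return (c[:,:2]/c[:,2:])*[s['mtx'][0,0],s['mtx'][1,1]]+s['mtx'][:2,2]
def ray(s,uv):
    R=Ro.from_euler('xyz',s['orientation']).as_matrix()
    return R@np.linalg.inv(s['mtx'])@[uv[0],uv[1],1.]
def onplane(s,uv,z):
    d=ray(s,uv); return s['position']+d*(z-s['position'][2])/d[2]
def tri(obs):
    A=np.zeros((3,3));b=np.zeros(3)
    for s,uv in obs:
        d=ray(s,uv);d/=np.linalg.norm(d);M=np.eye(3)-np.outer(d,d);A+=M;b+=M@s['position']
    return np.linalg.solve(A,b)
def crop(f,o,x0,y0,x1,y1,k):
    im=cv2.imread('pics/'+f)[y0:y1,x0:x1]; im=cv2.resize(im,None,fx=k,fy=k,interpolation=cv2.INTER_CUBIC)
    for x in range((x0+19)//20*20,x1,20): cv2.putText(im,str(x),((x-x0)*k,10),0,.35,(0,0,255));cv2.line(im,((x-x0)*k,12),((x-x0)*k,18),(0,0,255))
    for y in range((y0+19)//20*20,y1,20): cv2.putText(im,str(y),(0,(y-y0)*k+4),0,.35,(0,0,255));cv2.line(im,(24,(y-y0)*k),(30,(y-y0)*k),(0,0,255))
    cv2.imwrite('pics/'+o,im)
E
python3 - <<'E'
from h import *
a,b=load('scene0.png'),load('side0.png')
p=r.get_obs()['eef_pos'];print(proj(a,p),proj(b,p))
crop('side0.png','c1.png',180,140,340,290,5)
crop('side0.png','c1b.png',180,220,340,360,5)
crop('scene0.png','c2.png',165,140,345,320,4)
E
```

```text
[[419.24098189 113.8532533 ]] [[382.79815679  81.35043414]]
```

View pics/c1.png

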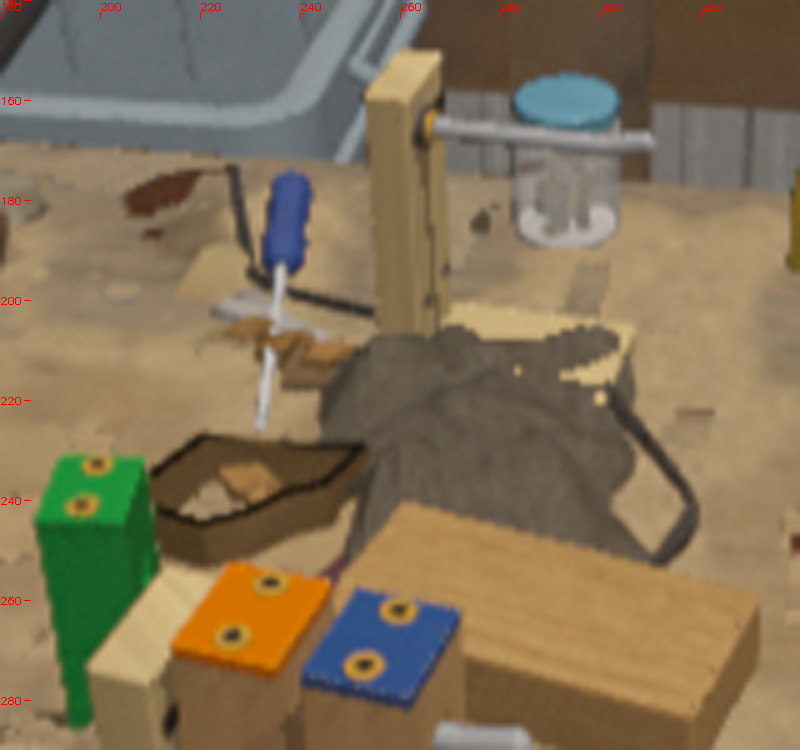

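View pics/c1b.png

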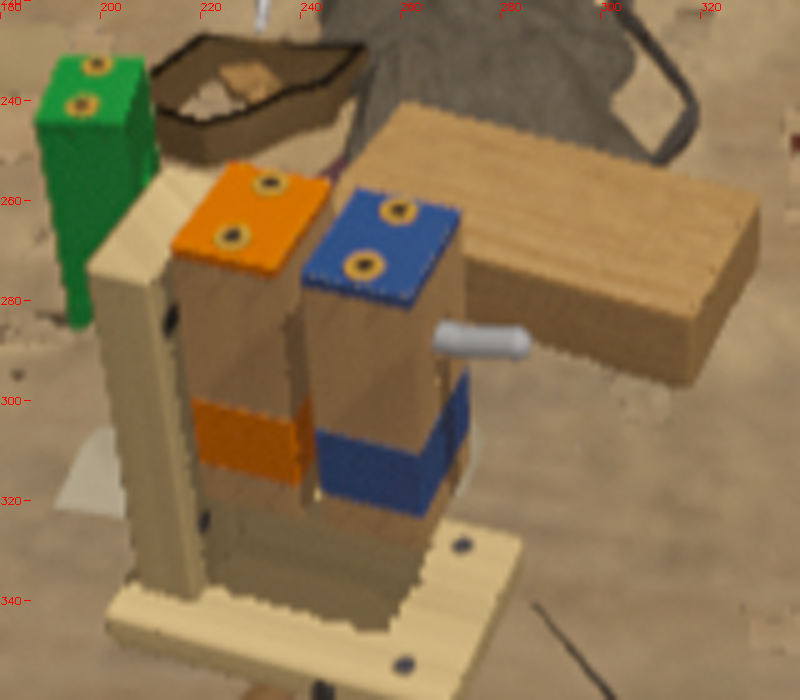

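View pics/c2.png

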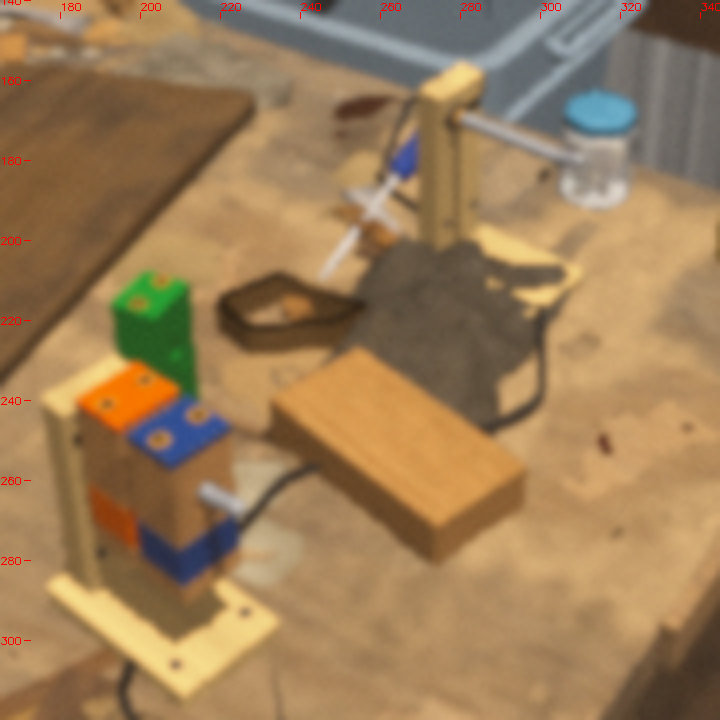

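The crops confirm the choices. Blue hangs in front (side ~(257,268)), orange behind (~(231,263)), and green stands apart (~(198,242)). The board is the small pine one at (292,265), and the spare hook is at (265–310,166). Next I'll fit poses.

```bash
cat > fit.py <<'E'
from h import *
from scipy.optimize import least_squares
a,b=load('scene0.png'),load('side0.png')
def T(p,P):
    c,s=np.cos(p[2]),np.sin(p[2]); P=np.atleast_2d(P)*1e-3
    return np.c_[p[0]+c*P[:,0]-s*P[:,1],p[1]+s*P[:,0]+c*P[:,1],P[:,2]]
def fit(S,B,p0,extra=0):
    # lists of (xyz mm, uv) ; scene & side
    def f(p):
        o=[]
        for s,L in((a,S),(b,B)):
            P=np.array([l[0] for l in L],float); 
            o.append((proj(s,T(p,P))-np.array([l[1] for l in L])+.4).ravel())
        return np.concatenate(o)
    q=least_squares(f,p0,loss='soft_l1'); return q.x,f(q.x)
u=[(57,28,168),(33,28,168),(33,-28,168),(57,-28,168)]
fS=[(u[1],(183.75,243.75)),(u[0],(175.5,240)),((-65,-40,18),(235,295.5)),((-65,40,18),(211.25,313.75)),((65,40,18),(177,286))]
fB=[(u[1],(210,276.4)),(u[0],(198,273.6)),(u[3],(211,254)),((-65,-40,18),(284.4,329)),((-65,40,18),(271,358.4)),((65,40,18),(202,343))]
g=[(18,22,180),(-18,22,180),(-18,-22,180),(18,-22,180)]
blS=list(zip(g,[(196.75,247.5),(207.5,256.5),(222.5,247),(211.25,238.75)]))
blB=list(zip(g,[(240.6,275.4),(262,280.4),(272.2,262.6),(252,258)]))
orS=list(zip([g[0],g[3],g[2],g[1]],[(184.5,240.5),(199.25,230.5),(210.5,237),(196.75,247.5)]))
orB=list(zip(g,[(214.6,270),(235,274),(246.4,256.4),(227,252.8)]))
spS=list(zip(u,[(270,164.25),(275,166.25),(286.25,158),(281.25,155.5)]))+[((-65,-40,18),(310,207.5)),((-65,40,18),(300,216))]
spB=list(zip(u,[(253.6,159.6),(261,160.6),(268,150.4),(261,150)]))+[((-65,-40,18),(306.6,204)),((-65,40,18),(301.4,217))]
# board, local: x'=long(181) y'=short(112)
c=[(90.5,56,42),(90.5,-56,42),(-90.5,-56,42),(-90.5,56,42)]
boS=list(zip(c,[(232.5,240.5),(254.5,226.75),(296.25,257.5),(273.75,272.5)]))+[((-90.5,56,0),(273.75,281.25))]
boB=list(zip(c[1:],[(261,240),(332,259.6),(318.4,282.4)]))+[((-90.5,56,0),(318,297)),((-90.5,-56,0),(331.6,266.4))]
if __name__=='__main__':
    np.set_printoptions(precision=4,suppress=True)
    for n,S,B in(('full',fS,fB),('blue',blS,blB),('orange',orS,orB),('spare',spS,spB),('board',boS,boB)):
        p,e=fit(S,B,[.5,0,0]); print(n,p,np.round(e,1))
        if n=='full':F=p
        if n in('blue','orange'):
            d=p[:2]-F[:2];cc,s=np.cos(F[2]),np.sin(F[2]);print('  in stand',d@[cc,s],d@[-s,cc])
        if n=='spare':
            for y in(-18,-9,0,9,18):
                P=T(p,[[33,y,145],[-83,y,149]]);print(y,proj(a,P).ravel(),proj(b,P).ravel())
E
python3 fit.py
```

```text
full [ 0.5302  0.1977 -0.149 ] [-2.1  0.2 -0.5 -0.7  1.4 -1.1  0.6  0.1 -0.4  0.1  0.8  0.5 -0.9  0.2
  2.3 -1.1  1.5 -1.9 -0.5  3.6 -1.2 -0. ]
blue [ 0.4971  0.2046 -0.1676] [ 0.1  1.1  0.2 -0.2  0.6 -0.6  1.   0.3 -0.7 -0.  -0.2  0.1  0.3  0.2
 -0.5  0.2]
  in stand -0.033833380477577904 0.0018728501778979734
orange [ 0.54    0.1969 -0.1242] [-0.  -0.6  0.   0.  -0.4  0.1 -1.4 -0.6  0.2 -0.3  1.3 -0.   0.5  0.3
 -0.6  0.1]
  in stand 0.009742023712258517 0.0006340107832859579
spare [ 0.5458 -0.2258 -0.0367] [-0.5 -1.8  1.1 -1.4  0.2 -0.5 -1.3 -0.3  2.4 -1.2 -0.7  2.7 -1.   0.1
  1.4 -0.1  0.2  0.4 -2.2  0.1  0.7 -0.1  0.5  3.2]
-18 [283.9673 164.9487 316.857  175.5496] [267.1516 160.5809 313.2895 162.7929]
-9 [282.3545 166.1386 315.3378 176.8469] [266.2524 162.142  312.6984 164.4061]
0 [280.7261 167.3401 313.8033 178.1575] [265.3405 163.725  312.0988 166.0425]
9 [279.0817 168.5534 312.253  179.4814] [264.4158 165.3305 311.4905 167.7026]
18 [277.4212 169.7785 310.6868 180.8189] [263.4779 166.9587 310.8734 169.3869]
board [ 0.4914  0.002  -0.177 ] [-6.9 -0.8 -0.3 -5.   5.7 -7.   0.1 -0.5 -0.2  2.4 -4.8 -4.4  1.4 -8.1
  0.1  2.5 -0.   3.7  1.   0.3]
```

```bash
python3 - <<'E'
from fit import *
np.set_printoptions(precision=4,suppress=True)
for L,s in((boS,a),(boB,b)):
    for P,uv in L: print(P,onplane(s,np.array(uv)-.4,P[2]*1e-3)[:2])
for y0 in (-.5,-.3,0,.3): 
  p,e=fit(boS,boB,[.55,.02,y0]);print(p,abs(e).max())
E
```

```text
(90.5, 56, 42) [0.5724 0.0333]
(90.5, -56, 42) [ 0.5565 -0.0502]
(-90.5, -56, 42) [ 0.3916 -0.0047]
(-90.5, 56, 42) [0.4114 0.0745]
(-90.5, 56, 0) [0.4162 0.0656]
(90.5, -56, 42) [ 0.5561 -0.0542]
(-90.5, -56, 42) [ 0.3931 -0.0092]
(-90.5, 56, 42) [0.4132 0.0658]
(-90.5, 56, 0) [0.4133 0.0625]
(-90.5, -56, 0) [ 0.3946 -0.0378]
[ 0.4914  0.002  -0.177 ] 8.052128097213432
[ 0.4914  0.002  -0.177 ] 8.052131371681048
[ 0.4914  0.002  -0.177 ] 8.0521286648947
[ 0.4914  0.002  -0.177 ] 8.052127889584062
```

```bash
python3 - <<'E'
from h import *
crop('side0.png','d1.png',240,225,340,305,8)
crop('scene0.png','d2.png',0,70,330,420,2)
crop('scene0.png','d3.png',225,215,305,290,8)
E
```

```text
(no output)
```

View pics/d1.png

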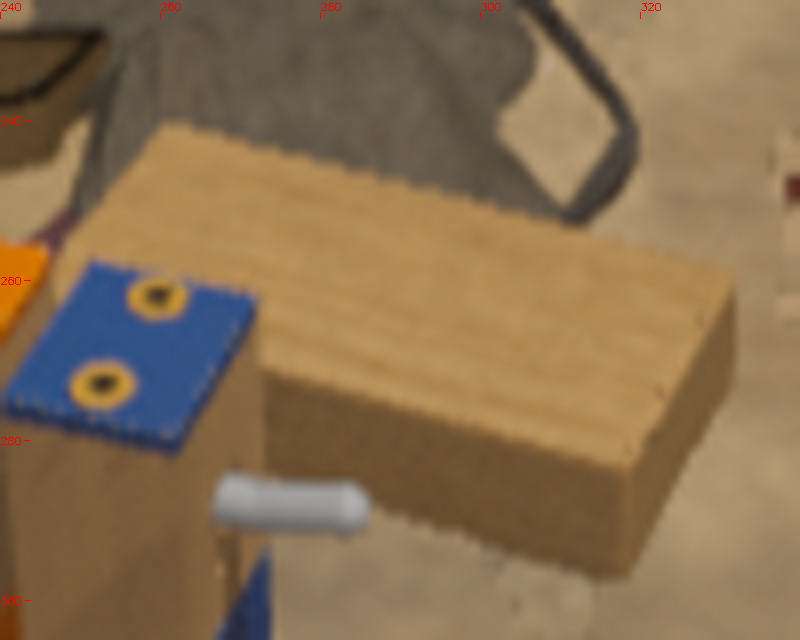

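View pics/d2.png

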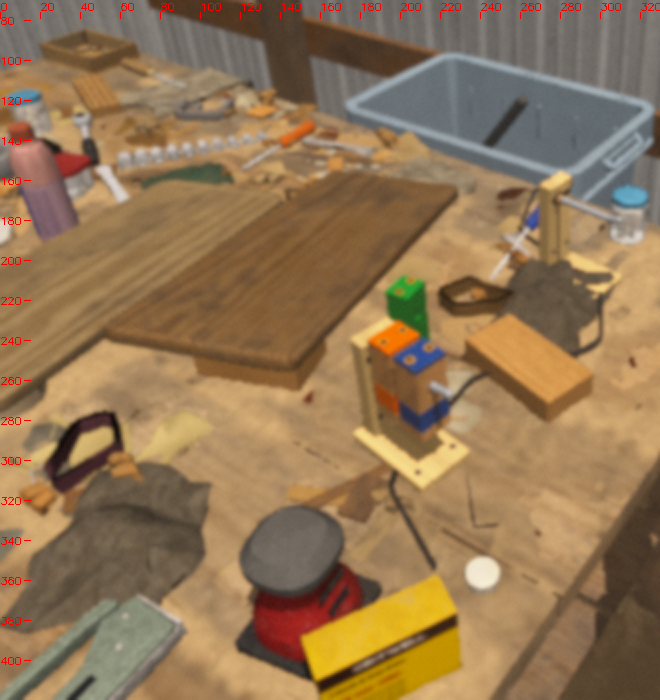

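View pics/d3.png

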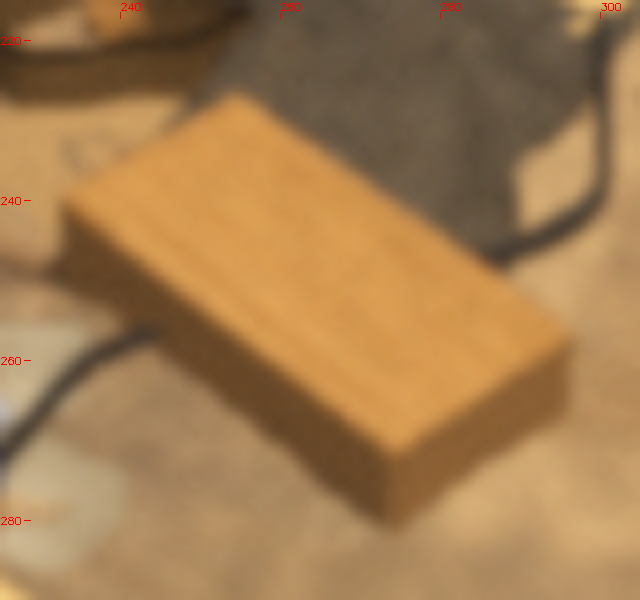

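Corner spans come out near 171×85 mm. That fits a 112×181 bounding box if the plank lies slightly turned in its frame, so this is the pine board. Next I'll get bystander positions and a row helper.

```bash
cat >> h.py <<'E'
def go(x,y,z,yaw,pitch=0,roll=np.pi):
    o=r.get_obs(); R0=Ro.from_euler('xyz',o['ee_rot']); R1=Ro.from_euler('xyz',[roll,pitch,yaw])
    t=R0.inv().apply(np.array([x,y,z])-o['eef_pos'])/.25; w=(R0.inv()*R1).as_rotvec()/np.radians(30)
    print('pos',o['eef_pos'].round(4),'rpy',o['ee_rot'].round(4),'F',o['wrist_force'].round(1),'gap',round(o['finger_gap'],4),'t',o['clock']); print('turn',w.round(4),'shift',t.round(4))
E
python3 - <<'E'
from h import *
b=load('side0.png');a=load('scene0.png')
print('jar',onplane(b,(293,161),.088),onplane(a,(315,170),.088)); print('tape',onplane(b,(346,172),.066)); print('green',onplane(b,(198,241),.11))
print('tip tri',tri([(a,(310.85,179.1)),(b,(310,167.8))]))
go(.48,-.22,.26,-.037)
E
```

```text
jar [ 0.53353853 -0.36876603  0.088     ] [ 0.52560106 -0.35997342  0.088     ]
tape [ 0.3854957  -0.36624108  0.066     ]
green [0.65320967 0.05996047 0.11      ]
tip tri [ 0.4665641  -0.21136545  0.14997282]
pos [ 0.3006 -0.6594  0.235 ] rpy [-3.1405e+00  1.0000e-04  4.2790e-01] F [-0.4 -0.9  0.8] gap 0.0927 t 0.15
turn [-2.100e-03  8.000e-04  8.878e-01] shift [ 1.382  -1.3015 -0.0988]
```

```bash
python3 -m crank '[[[0,0,0.44],[0.17,-0.16,-0.1],1],[[0,0,0.44],[0.34,-0.33,-0.1],1],[[0,0,0.44],[0.5,-0.5,-0.1],1],[[0,0,0.88],[0.69,-0.65,-0.1],1],[[0,0,0.88],[0.69,-0.65,-0.1],1]]'; python3 - <<'E'
from h import *
go(.50,-.22,.28,-.037)
E
```

```text
clock: 0.78
eef_pos: [0.3934, -0.435, 0.2602]
ee_rot: [-3.138, -0.0, -0.028]
wrist_force: [0.0, -1.1, 0.2]
finger_gap: 0.0931
pos [ 0.3934 -0.435   0.2602] rpy [-3.1384e+00 -2.0000e-04 -2.8400e-02] F [ 0.  -1.1  0.2] gap 0.0931 t 0.775
turn [-0.0061 -0.0003  0.0164] shift [ 0.4019 -0.8721 -0.0765]
```

```bash
python3 -m crank '[[[0,0,0],[0.15,-0.3,-0.1],1],[[0,0,0],[0.3,-0.6,-0.16],1],[[0,0,0],[0.38,-0.87,-0.16],1],[[0,0,0],[0.38,-0.87,-0.16],1],[[0,0,0],[0.38,-0.87,-0.16],1],[[0,0,0],[0.38,-0.87,-0.16],1]]'; python3 - <<'E'
from h import *
s=snap('wrist','w1.png');print(s['position'],s['orientation'])
from fit import T
print(proj(s,T([.5458,-.2258,-.0367],[[33,y,145] for y in(-28,0,28)]+[[-83,10,149],[-65,40,18],[-65,-40,18]])))
E
```

```text
clock: 1.52
eef_pos: [0.4942, -0.2215, 0.3008]
ee_rot: [-3.139, 0.0, -0.029]
wrist_force: [-0.4, 0.9, -0.1]
finger_gap: 0.0928
[ 0.55992062 -0.22341302  0.45059861] [ 2.89947207e+00  2.39704734e-03 -1.59958624e+00]
[[315.52123051 100.21703623]
 [281.58270176  99.94148532]
 [247.64697388  99.66595716]
 [268.99402055 235.49581405]
 [247.40200428 189.02014351]
 [311.93698454 189.55112275]]
```

View pics/w1.png

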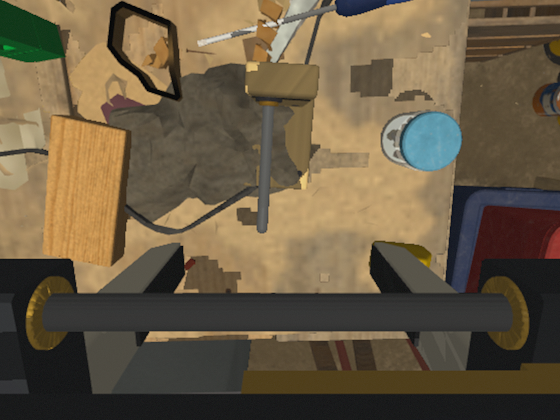

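```bash
python3 - <<'E'
from h import *
crop('w1.png','w1c.png',220,50,340,250,4)
crop('w1.png','w1d.png',30,100,150,280,4)
E
```

```text
(no output)
```

View pics/w1c.png

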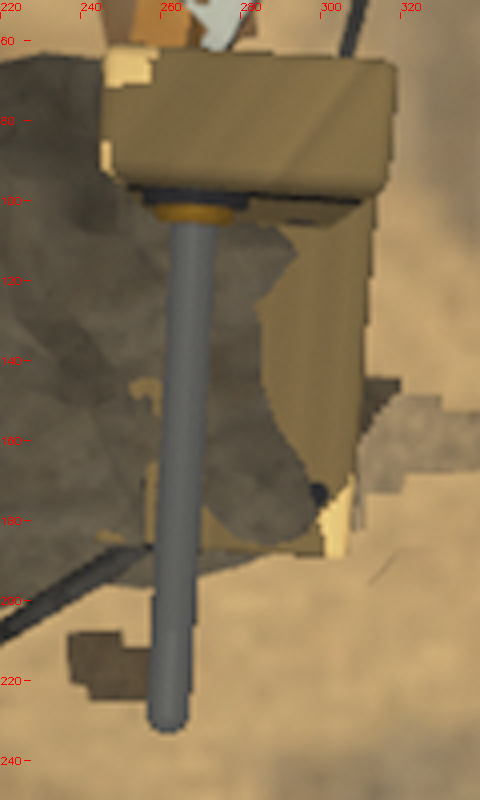

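View pics/w1d.png

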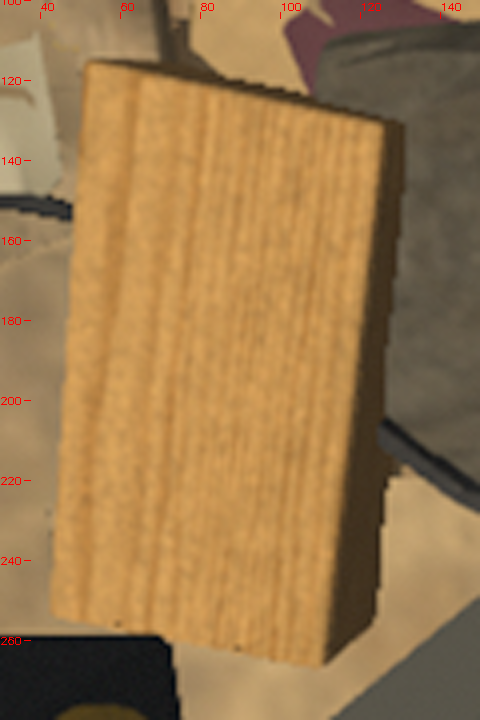

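```bash
python3 - <<'E'
from h import *
np.set_printoptions(precision=4,suppress=True)
s=load('w1.png')
A=onplane(s,(267.8,110),.145);B=onplane(s,(261.7,225),.149);C=onplane(s,(264.5,175),.145)
print('bar',A,C,B,'yaw',np.arctan2(A[1]-C[1],A[0]-C[0]),'tipend',onplane(s,(261.7,232.5),.149))
P=[onplane(s,p,.168) for p in((246,66),(318,66))];print('upr',P,np.linalg.norm(P[0]-P[1]))
Q=np.array([onplane(s,p,.042) for p in((52,115),(126,130.3),(110.3,266),(42.8,252.8))]);print(Q,Q.mean(0),np.linalg.norm(Q[0]-Q[1]),np.linalg.norm(Q[1]-Q[2]),np.linalg.norm(Q[2]-Q[3]),np.linalg.norm(Q[0]-Q[3]))
E
```

```text
bar [ 0.5711 -0.2154  0.145 ] [ 0.517  -0.2106  0.145 ] [ 0.4731 -0.2066  0.149 ] yaw -0.08771322119273535 tipend [ 0.4662 -0.2064  0.149 ]
upr [array([ 0.6023, -0.2008,  0.168 ]), array([ 0.6008, -0.2545,  0.168 ])] 0.053748943719964914
[[ 0.5765  0.0282  0.042 ]
 [ 0.5575 -0.0522  0.042 ]
 [ 0.3949 -0.0113  0.042 ]
 [ 0.4145  0.0691  0.042 ]] [0.4858 0.0084 0.042 ] 0.0826291678665281 0.16770661197867334 0.0827384353649006 0.16710117159491125
```

```bash
python3 - <<'E'
from h import *
go(.555,-.2139,.20,-.085)
E
```

```text
pos [ 0.4939 -0.2221  0.3007] rpy [-3.139e+00  4.000e-04 -3.010e-02] F [-0.9 -0.1 -0.2] gap 0.0929 t 1.575
turn [-0.0049  0.0008  0.1048] shift [ 0.2435 -0.039   0.4029]
```

```bash
python3 -m crank '[[[0,0,0.05],[0.1,-0.02,0.1],0.3],[[0,0,0.1],[0.2,-0.03,0.2],0.3],[[-0.005,0,0.105],[0.244,-0.039,0.3],0.3],[[-0.005,0,0.105],[0.244,-0.039,0.38],0.3],[[-0.005,0,0.105],[0.244,-0.039,0.403],0.3],[[-0.005,0,0.105],[0.244,-0.039,0.403],0.3],[[-0.005,0,0.105],[0.244,-0.039,0.403],0.3]]'; python3 - <<'E'
from h import *
snap('side','s2.png');snap('wrist','w2.png')
crop('side','',0,0,1,1,1) if 0 else crop('s2.png','s2c.png',220,90,360,230,5)
go(.555,-.2139,.158,-.085)
E
```

```text
clock: 2.45
eef_pos: [0.5552, -0.2147, 0.2008]
ee_rot: [3.141, -0.001, -0.086]
wrist_force: [0.1, -0.3, 0.1]
finger_gap: 0.0292
pos [ 0.5554 -0.2143  0.2009] rpy [ 3.1412e+00 -1.0000e-03 -8.5600e-02] F [ 0.8  0.3 -0.3] gap 0.028 t 2.55
turn [ 0.0008 -0.0019 -0.0011] shift [-0.0018 -0.0017  0.1714]
```

View pics/s2c.png

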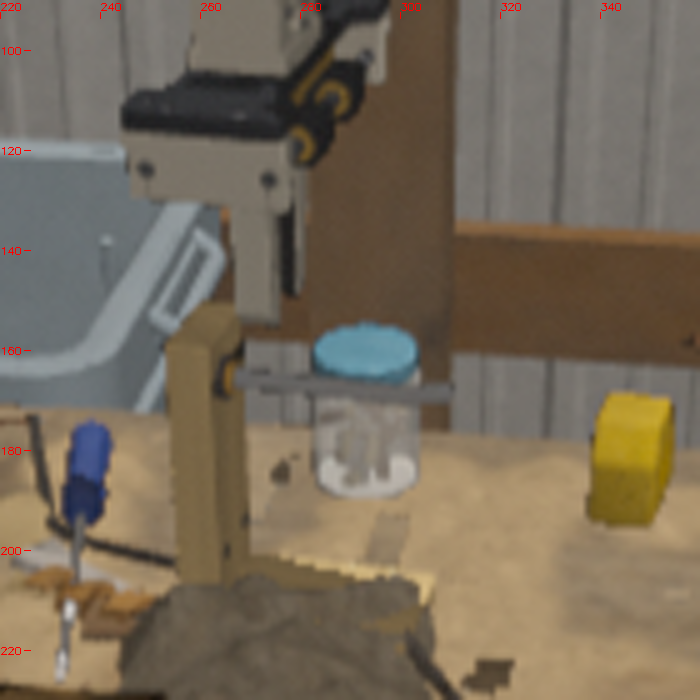

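View pics/w2.png

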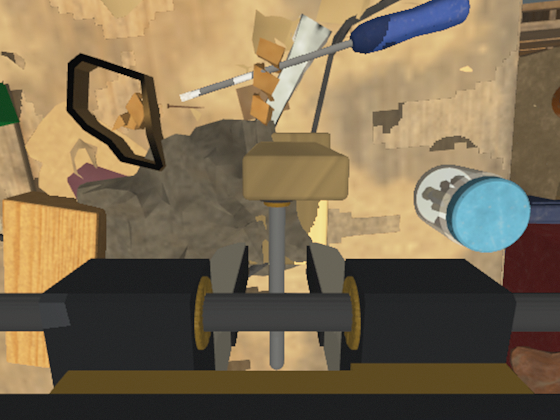

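```bash
python3 -m crank '[[[0,0,0],[-0.02,0,0.06],0.3],[[0,0,0],[-0.02,0,0.12],0.3],[[0,0,0],[-0.02,0,0.17],0.3],[[0,0,0],[-0.02,0,0.17],0.3],[[0,0,0],[-0.02,0,0.17],0.3]]' &&
python3 -m crank '[[[0,0,0],[0,0.006,0],0.3],[[0,0,0],[0,0.012,0],0.3],[[0,0,0],[0,0.018,0],0.3],[[0,0,0],[0,0.02,0],0.3]]'
```

```text
clock: 3.18
eef_pos: [0.5506, -0.2139, 0.1583]
ee_rot: [3.141, -0.001, -0.086]
wrist_force: [0.2, 0.2, -0.3]
finger_gap: 0.0276
clock: 3.68
eef_pos: [0.5502, -0.2191, 0.1584]
ee_rot: [3.141, -0.001, -0.086]
wrist_force: [-0.2, 0.1, -0.1]
finger_gap: 0.0285
```

```bash
python3 -m crank '[[[0,0,0],[0,0.005,0],0.3],[[0,0,0],[0,0.01,0],0.3],[[0,0,0],[0,0.01,0],0.3]]' 
python3 -m crank '[[[0,0,0],[0,0.004,0],0.3],[[0,0,0],[0,0.004,0],0.3]]' | grep -E 'eef|force'
```

```text
clock: 4.05
eef_pos: [0.5499, -0.2217, 0.1584]
ee_rot: [3.141, -0.001, -0.086]
wrist_force: [-0.2, 0.4, 0.0]
finger_gap: 0.0277
eef_pos: [0.5498, -0.2227, 0.1584]
wrist_force: [-0.4, 0.6, 0.4]
```

```bash
python3 -m crank '[[[0,0,0],[0,0.004,0],0.3],[[0,0,0],[0,0.004,0],0.3]]' | grep -E 'eef|force'
```

```text
eef_pos: [0.5498, -0.2229, 0.1583]
wrist_force: [-0.2, 3.5, 1.1]
```

```bash
python3 -m crank '[[[0,0,0],[0,0.004,0],0.3],[[0,0,0],[0,0.004,0],0.3]]' | grep -E 'eef|force'
```

```text
eef_pos: [0.5498, -0.223, 0.1583]
wrist_force: [-0.1, 4.6, 0.5]
```

```bash
python3 -m crank '[[[0,0,0],[0,-0.02,0],0.3],[[0,0,0],[0,-0.04,0],0.3],[[0,0,0],[0,-0.056,0],0.3],[[0,0,0],[0,-0.056,0],0.3]]' | grep -E 'eef|force'
python3 -m crank '[[[0,0,0],[0,-0.004,0],0.3],[[0,0,0],[0,-0.004,0],0.3]]' | grep -E 'eef|force'
```

```text
eef_pos: [0.5511, -0.2088, 0.1583]
wrist_force: [0.2, -0.2, -0.4]
eef_pos: [0.5511, -0.2079, 0.1583]
wrist_force: [0.8, 0.8, -0.0]
```

```bash
python3 -m crank '[[[0,0,0],[0,-0.006,0],0.3],[[0,0,0],[0,-0.006,0],0.3]]' | grep -E 'eef|force'
```

```text
eef_pos: [0.5513, -0.2063, 0.1583]
wrist_force: [-0.3, 0.3, 0.3]
```

```bash
python3 -m crank '[[[0,0,0],[0,-0.004,0],0.3],[[0,0,0],[0,-0.004,0],0.3]]' | grep -E 'eef|force'
```

```text
eef_pos: [0.5514, -0.2052, 0.1583]
wrist_force: [-0.7, 1.0, 0.4]
```

```bash
python3 -m crank '[[[0,0,0],[0,-0.004,0],0.3],[[0,0,0],[0,-0.004,0],0.3]]' | grep -E 'eef|force'
```

```text
eef_pos: [0.5514, -0.2048, 0.1584]
wrist_force: [-0.7, -2.8, -0.9]
```

```bash
python3 -m crank '[[[0,0,0],[0,-0.004,0],0.3],[[0,0,0],[0,-0.004,0],0.3]]' | grep -E 'eef|force'
```

```text
eef_pos: [0.5514, -0.2047, 0.1584]
wrist_force: [-0.2, -6.0, -1.8]
```

```bash
python3 -m crank '[[[0,0,0],[0,0.036,0],0.3],[[0,0,0],[-0.07,0.036,0],0.3],[[0,0,0],[-0.14,0.036,0],0.3],[[0,0,0],[-0.215,0.036,0],0.3],[[0,0,0],[-0.215,0.036,0],0.3]]' | grep -E 'eef|force'
python3 -m crank '[[[0,0,0],[0,-0.015,0],0.3],[[0,0,0],[0,-0.028,0],0.3],[[0,0,0],[0,-0.028,0],0.3]]' | grep -E 'eef|force'
```

```text
eef_pos: [0.4957, -0.209, 0.1585]
wrist_force: [-0.3, 0.1, -0.3]
eef_pos: [0.4968, -0.2015, 0.1585]
wrist_force: [-0.9, 0.3, 1.0]
```

```bash
python3 -m crank '[[[0,0,0],[0,-0.004,0],0.3],[[0,0,0],[0,-0.004,0],0.3]]' | grep -E 'eef|force'
```

```text
eef_pos: [0.497, -0.2004, 0.1584]
wrist_force: [-0.8, 0.5, -0.5]
```

```bash
python3 -m crank '[[[0,0,0],[0,-0.004,0],0.3],[[0,0,0],[0,-0.004,0],0.3]]' | grep -E 'eef|force'
```

```text
eef_pos: [0.4971, -0.1999, 0.1584]
wrist_force: [-0.6, -3.0, -0.9]
```

```bash
python3 -m crank '[[[0,0,0],[0,-0.003,0],0.3],[[0,0,0],[0,-0.003,0],0.3]]' | grep -E 'eef|force'
```

```text
eef_pos: [0.4971, -0.1998, 0.1584]
wrist_force: [0.5, -5.2, -2.6]
```

```bash
python3 -m crank '[[[0,0,0],[0,0.036,0],0.3],[[0,0,0],[0,0.036,-0.2],0.3],[[0,0,0],[0,0.036,-0.4],1],[[0,0,0],[0,0.036,-0.57],1],[[0,0,0],[0,0.036,-0.57],1]]' | grep -E 'eef|force'; python3 - <<'E'
from h import *
go(.48,.205,.30,-.15)
E
```

```text
eef_pos: [0.4976, -0.209, 0.3041]
wrist_force: [0.8, 0.0, -0.3]
pos [ 0.4976 -0.209   0.3041] rpy [ 3.14   -0.0064 -0.0855] F [ 0.8  0.  -0.3] gap 0.0537 t 8.925
turn [ 0.0026 -0.0123  0.1233] shift [-0.2115 -1.644   0.0126]
```

```bash
python3 -m crank '[[[0,0,0.06],[-0.1,-0.2,0],1],[[0,0,0.06],[-0.1,-0.4,0],1],[[0,0,0.06],[-0.1,-0.6,0],1],[[0,0,0.06],[-0.1,-0.82,0],1],[[0,0,0.06],[-0.1,-0.82,0],1]]' | grep -E 'eef|force'; python3 - <<'E'
from h import *
go(.48,.205,.30,-.15)
E
```

```text
eef_pos: [0.4899, 0.0017, 0.3027]
wrist_force: [-0.3, 0.2, 0.8]
pos [0.4899 0.0017 0.3027] rpy [-3.1416 -0.0048 -0.1096] F [-0.3  0.2  0.8] gap 0.0931 t 9.55
turn [-0.0002 -0.0091  0.0772] shift [-0.1282 -0.8039  0.0102]
```

```bash
python3 -m crank '[[[0,-0.01,0.03],[-0.03,-0.2,0.01],1],[[0,-0.01,0.06],[-0.06,-0.4,0.01],1],[[0,-0.01,0.077],[-0.1,-0.6,0.01],1],[[0,-0.01,0.077],[-0.128,-0.804,0.01],1],[[0,-0.01,0.077],[-0.128,-0.804,0.01],1],[[0,-0.01,0.077],[-0.128,-0.804,0.01],1]]' | grep -E 'eef|rot|force'; python3 - <<'E'
from h import *
s=snap('wrist','w3.png');print(s['position'],s['orientation'])
crop('w3.png','w3c.png',180,20,380,250,3)
E
```

```text
eef_pos: [0.48, 0.2036, 0.2993]
ee_rot: [3.14, 0.002, -0.151]
wrist_force: [-0.0, -0.7, -0.1]
[0.54523571 0.19425676 0.44899493] [ 2.89802740e+00 -1.54725202e-03 -1.72154428e+00]
```

View pics/w3.png

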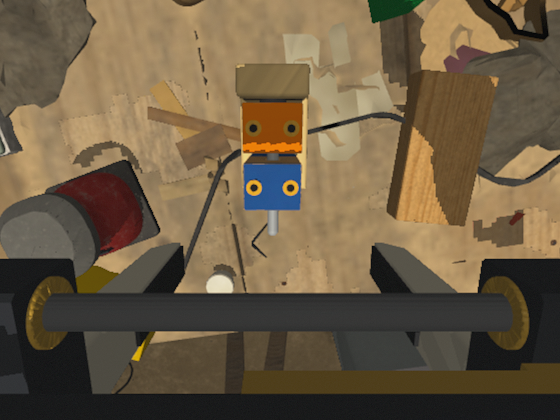

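View pics/w3c.png

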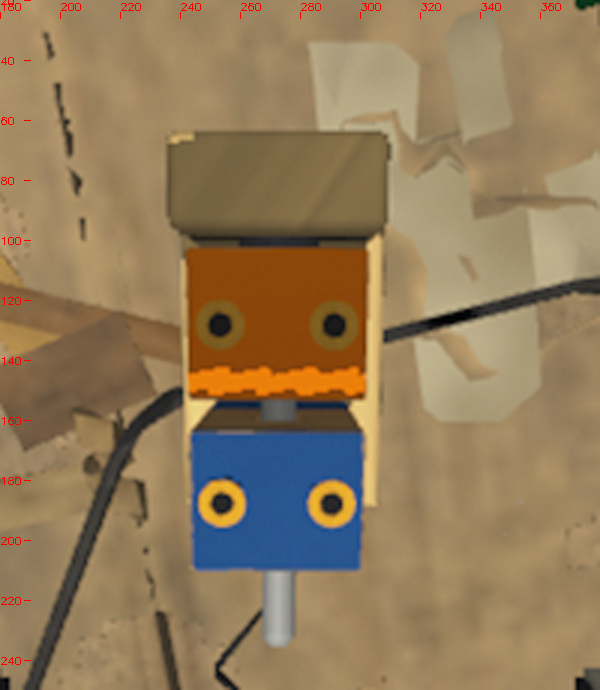

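```bash
python3 - <<'E'
from h import *
np.set_printoptions(precision=4,suppress=True)
s=load('w3.png'); f=lambda x,y:((x+.5)/3-.5+180,(y+.5)/3-.5+20)
b1,b2,o1,o2=[onplane(s,f(*p),.18) for p in((221,503.5),(332,503.5),(219,324.5),(334,324.5))]
for n,p,q in(('blue',b1,b2),('orange',o1,o2)): print(n,(p+q)/2,np.linalg.norm(p-q),'yaw',np.arctan2(p[1]-q[1],p[0]-q[0])-np.pi/2)
d=((o1+o2)-(b1+b2))/2;print(np.linalg.norm(d),np.arctan2(d[1],d[0]))
print('tip',onplane(s,f(278,630),.149),'bar',onplane(s,f(279,580),.146))
b=((b1+b2)/2); go(b[0],b[1],.15,-.15)
# board
for p in((423,71),(497,78),(462,224),(388,212)): print(onplane(s,p,.042))
E
```

```text
blue [0.4982 0.205  0.18  ] 0.028491112643833933 yaw -0.1510249525264742
orange [0.5424 0.1981 0.18  ] 0.028350039015581738 yaw -0.15076765497317046
0.0447313626709373 -0.15426231412900868
tip [0.4553 0.2116 0.149 ] bar [0.4695 0.2091 0.146 ]
pos [0.4802 0.2032 0.2995] rpy [ 3.1404  0.0013 -0.1517] F [-0.4 -0.7  0.4] gap 0.0932 t 10.35
turn [ 0.0022  0.0025 -0.0032] shift [ 0.0708 -0.0188  0.5978]
[0.5754 0.0297 0.042 ]
[ 0.5562 -0.0493  0.042 ]
[ 0.396  -0.0076  0.042 ]
[0.4242 0.0789 0.042 ]
```

```bash
python3 -m crank '[[[0,0,0],[0.071,-0.019,0.05],1],[[0,0,0],[0.071,-0.019,0.2],1],[[0,0,0],[0.071,-0.019,0.35],1],[[0,0,0],[0.071,-0.019,0.5],1],[[0,0,0],[0.071,-0.019,0.598],1],[[0,0,0],[0.071,-0.019,0.598],1],[[0,0,0],[0.071,-0.019,0.598],1]]' | grep -E 'eef|rot|force'; python3 - <<'E'
from h import *
go(.4982,.205,.15,-.152)
E
```

```text
eef_pos: [0.4991, 0.2045, 0.1502]
ee_rot: [3.141, 0.001, -0.153]
wrist_force: [0.3, -0.1, 0.3]
pos [0.4991 0.2045 0.1502] rpy [ 3.1405e+00  8.0000e-04 -1.5290e-01] F [ 0.3 -0.1  0.3] gap 0.0931 t 11.225
turn [ 0.002   0.0016 -0.0017] shift [-0.0039 -0.0012  0.0009]
```

```bash
python3 -m crank '[[[0,0,0],[-0.003,-0.001,0],0.52],[[0,0,0],[-0.003,-0.001,0],0.52],[[0,0,0],[-0.003,-0.001,0],0.52],[[0,0,0],[-0.003,-0.001,0],0.52],[[0,0,0],[-0.003,-0.001,0],0.52]]' | grep -E 'eef|gap|force'; python3 - <<'E'
from h import *
snap('wrist','w4.png'); crop('w4.png','w4c.png',180,150,380,380,3)
E
```

```text
eef_pos: [0.4984, 0.205, 0.1503]
wrist_force: [-0.0, -0.1, 0.7]
finger_gap: 0.0499
```

View pics/w4.png

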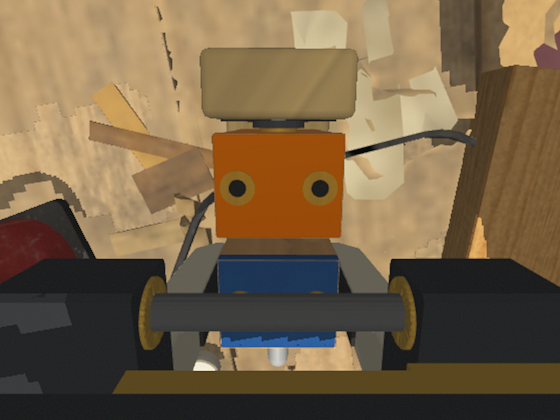

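```bash
python3 -m crank '[[[0,0,0],[0,0,0],0.48],[[0,0,0],[0,0,0],0.46],[[0,0,0],[0,0,0],0.4],[[0,0,0],[0,0,0],0.4],[[0,0,0],[0,0,0],0.4]]' | grep -E 'eef|gap|force'
```

```text
eef_pos: [0.4983, 0.2048, 0.1502]
wrist_force: [-1.2, -0.1, -0.2]
finger_gap: 0.0437
```

```bash
python3 -m crank '[[[0,0,0],[0,0,-0.01],0.4],[[0,0,0],[0,0,-0.02],0.4],[[0,0,0],[0,0,-0.028],0.4],[[0,0,0],[0,0,-0.028],0.4]]' | grep -E 'eef|rot|gap|force'
```

```text
eef_pos: [0.4984, 0.2049, 0.1574]
ee_rot: [3.141, 0.001, -0.153]
wrist_force: [0.4, 0.0, -1.6]
finger_gap: 0.0437
```

```bash
python3 -m crank '[[[0,0,0],[-0.015,0,0],0.4],[[0,0,0],[-0.03,0,0],0.4],[[0,0,0],[-0.045,0,0],0.4],[[0,0,0],[-0.06,0,0],0.4],[[0,0,0],[-0.06,0,0],0.4]]' | grep -E 'eef|rot|gap|force'
```

```text
eef_pos: [0.4833, 0.2073, 0.1575]
ee_rot: [3.141, 0.001, -0.152]
wrist_force: [-0.5, 0.1, -2.3]
finger_gap: 0.0441
```

```bash
python3 -m crank '[[[0,0,0],[-0.015,0,0],0.4],[[0,0,0],[-0.03,0,0],0.4],[[0,0,0],[-0.045,0,0],0.4],[[0,0,0],[-0.06,0,0],0.4],[[0,0,0],[-0.075,0,0],0.4],[[0,0,0],[-0.09,0,0],0.4],[[0,0,0],[-0.09,0,0],0.4]]' | grep -E 'eef|rot|gap|force'
```

```text
eef_pos: [0.4607, 0.2108, 0.1575]
ee_rot: [3.141, 0.001, -0.152]
wrist_force: [1.1, -0.3, -1.9]
finger_gap: 0.0436
```

```bash
python3 -m crank '[[[0,0,0],[-0.02,0,0],0.4],[[0,0,0],[-0.04,0,0],0.4],[[0,0,0],[-0.06,0,0],0.4],[[0,0,0],[-0.08,0,0],0.4],[[0,0,0],[-0.1,0,0],0.4],[[0,0,0],[-0.12,0,0],0.4],[[0,0,0],[-0.14,0,0],0.4],[[0,0,0],[-0.14,0,0],0.4]]' | grep -E 'eef|rot|gap|force'
```

```text
eef_pos: [0.4257, 0.2162, 0.1576]
ee_rot: [3.14, 0.001, -0.152]
wrist_force: [-0.3, -0.2, -2.3]
finger_gap: 0.0439
```

```bash
python3 -m crank '[[[0,0,0],[-0.03,0,0],0.4],[[0,0,0],[-0.06,0,0],0.4],[[0,0,0],[-0.06,0,-0.1],0.4],[[0,0,0],[-0.06,0,-0.25],0.4],[[0,0,0],[-0.06,0,-0.4],0.4],[[0,0,0],[-0.06,0,-0.45],0.4],[[0,0,0],[-0.06,0,-0.45],0.4]]' | grep -E 'eef|rot|gap|force'; python3 - <<'E'
from h import *
go(.43,-.0,.27,-.12)
go(.43,-.203,.27,-.09)
E
```

```text
eef_pos: [0.4109, 0.2186, 0.2701]
ee_rot: [3.141, 0.0, -0.152]
wrist_force: [-0.3, 0.5, -2.1]
finger_gap: 0.0439
pos [0.4109 0.2186 0.2701] rpy [ 3.141e+00  3.000e-04 -1.515e-01] F [-0.3  0.5 -2.1] gap 0.0439 t 16.4
turn [ 0.0011  0.0005 -0.0602] shift [0.2076 0.8528 0.001 ]
pos [0.4109 0.2186 0.2701] rpy [ 3.141e+00  3.000e-04 -1.515e-01] F [-0.3  0.5 -2.1] gap 0.0439 t 16.4
turn [ 0.0011  0.0006 -0.1175] shift [3.3020e-01 1.6555e+00 1.4000e-03]
```

```bash
python3 -m crank '[[[0,0,0],[0.1,0.1,0],0.4],[[0,0,0],[0.2,0.25,0],0.4],[[0,0,-0.03],[0.27,0.4,0],0.4],[[0,0,-0.06],[0.27,0.55,0],0.4],[[0,0,-0.06],[0.27,0.7,0],0.4],[[0,0,-0.06],[0.27,0.85,0],0.4],[[0,0,-0.06],[0.27,0.85,0],0.4]]' | grep -E 'eef|rot|gap|force'; python3 - <<'E'
from h import *
go(.435,-.2034,.27,-.09)
E
```

```text
eef_pos: [0.4441, -0.0042, 0.2687]
ee_rot: [3.139, 0.003, -0.125]
wrist_force: [-0.2, -0.1, -1.7]
finger_gap: 0.0439
pos [ 0.4441 -0.0042  0.2687] rpy [ 3.1395  0.0032 -0.1245] F [-0.2 -0.1 -1.7] gap 0.0439 t 17.275
turn [ 0.0039  0.0063 -0.066 ] shift [ 0.0629  0.7951 -0.0039]
```

```bash
python3 -m crank '[[[0,0,0],[0,0.15,0],0.4],[[0,0,-0.03],[0,0.3,0],0.4],[[0.004,0.006,-0.066],[0,0.45,0],0.4],[[0.004,0.006,-0.066],[0.03,0.6,0],0.4],[[0.004,0.006,-0.066],[0.05,0.72,0],0.4],[[0.004,0.006,-0.066],[0.063,0.795,-0.004],0.4],[[0.004,0.006,-0.066],[0.063,0.795,-0.004],0.4],[[0.004,0.006,-0.066],[0.063,0.795,-0.004],0.4]]' | grep -E 'eef|rot|gap|force'; python3 - <<'E'
from h import *
go(.435,-.2034,.157,-.09)
E
```

```text
eef_pos: [0.435, -0.202, 0.2692]
ee_rot: [-3.141, 0.002, -0.089]
wrist_force: [-1.0, -0.7, -1.7]
finger_gap: 0.044
pos [ 0.435  -0.202   0.2692] rpy [-3.1408e+00  1.6000e-03 -8.8700e-02] F [-1.  -0.7 -1.7] gap 0.044 t 18.275
turn [-0.0015  0.003   0.0024] shift [0.0011 0.006  0.4487]
```

```bash
python3 -m crank '[[[0,0,0],[-0.01,0.006,0.1],0.4],[[0,0.003,0],[-0.01,0.006,0.2],0.4],[[0,0.003,0.002],[-0.01,0.006,0.3],0.4],[[0,0.003,0.002],[-0.01,0.006,0.4],0.4],[[0,0.003,0.002],[-0.01,0.006,0.449],0.4],[[0,0.003,0.002],[-0.01,0.006,0.449],0.4],[[0,0.003,0.002],[-0.01,0.006,0.449],0.4]]' | grep -E 'eef|rot|gap|force'; python3 - <<'E'
from h import *
go(.455,-.2052,.157,-.09)
snap('side','s5.png'); crop('s5.png','s5c.png',250,110,390,250,5)
E
```

```text
eef_pos: [0.4327, -0.203, 0.1576]
ee_rot: [-3.141, -0.001, -0.089]
wrist_force: [0.5, -0.4, -1.8]
finger_gap: 0.0439
pos [ 0.4327 -0.203   0.1576] rpy [-3.141e+00 -9.000e-04 -8.950e-02] F [ 0.5 -0.4 -1.8] gap 0.0439 t 19.15
turn [-0.0012 -0.0018  0.001 ] shift [0.0897 0.0006 0.0024]
```

View pics/s5c.png

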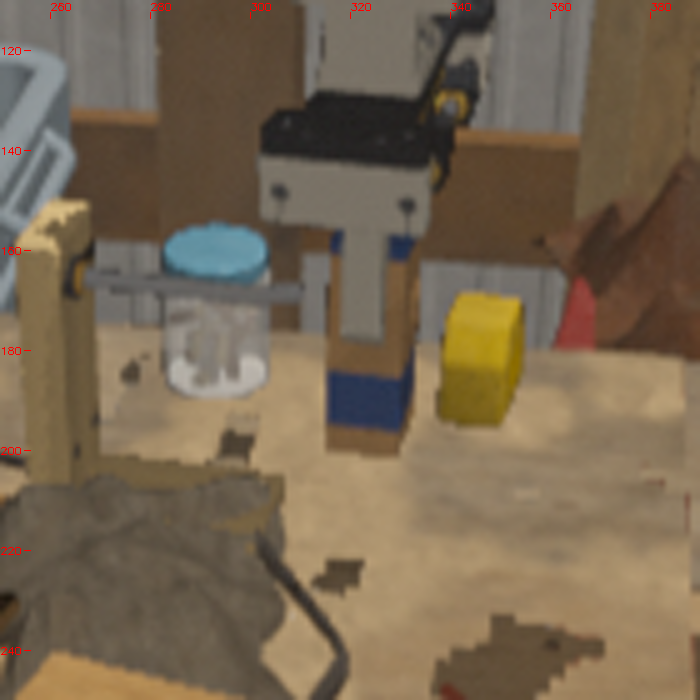

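```bash
python3 -m crank '[[[0,0,0],[0.015,0,0.001],0.4],[[0,0,0],[0.03,0,0.002],0.4],[[0,0,0],[0.045,0,0.002],0.4],[[0,0,0],[0.06,0,0.002],0.4],[[0,0,0],[0.07,0,0.002],0.4],[[0,0,0],[0.07,0,0.002],0.4]]' | grep -E 'eef|rot|gap|force'
```

```text
eef_pos: [0.4503, -0.2047, 0.1571]
ee_rot: [-3.141, -0.001, -0.09]
wrist_force: [-0.9, -0.4, -2.6]
finger_gap: 0.0439
```

```bash
python3 -m crank '[[[0,0,0],[0.01,0,0],0.4],[[0,0,0],[0.02,0,0],0.4],[[0,0,0],[0.03,0,0],0.4],[[0,0,0],[0.03,0,0],0.4]]' | grep -E 'eef|rot|gap|force'
```

```text
eef_pos: [0.458, -0.2054, 0.1571]
ee_rot: [-3.141, -0.001, -0.089]
wrist_force: [-0.0, -0.3, -1.0]
finger_gap: 0.0441
```

```bash
python3 -m crank '[[[0,0,0],[0.015,0,0],0.4],[[0,0,0],[0.03,0,0],0.4],[[0,0,0],[0.045,0,0],0.4],[[0,0,0],[0.06,0,0],0.4],[[0,0,0],[0.075,0,0],0.4],[[0,0,0],[0.09,0,0],0.4],[[0,0,0],[0.09,0,0],0.4]]' | grep -E 'eef|rot|gap|force'
```

```text
eef_pos: [0.4808, -0.2074, 0.1572]
ee_rot: [-3.141, -0.002, -0.089]
wrist_force: [-0.1, 0.1, -1.7]
finger_gap: 0.0441
```

```bash
python3 -m crank '[[[0,0,0],[0.015,0,0],0.4],[[0,0,0],[0.03,0,0],0.4],[[0,0,0],[0.045,0,0],0.4],[[0,0,0],[0.06,0,0],0.4],[[0,0,0],[0.075,0,0],0.4],[[0,0,0],[0.09,0,0],0.4],[[0,0,0],[0.105,0,0],0.4],[[0,0,0],[0.12,0,0],0.4]]' | grep -E 'eef|rot|gap|force'
```

```text
eef_pos: [0.5109, -0.2101, 0.1572]
ee_rot: [-3.141, -0.002, -0.089]
wrist_force: [-0.8, -0.6, -2.6]
finger_gap: 0.0439
```

```bash
python3 -m crank '[[[0,0,0],[0.015,0,0],0.4],[[0,0,0],[0.03,0,0],0.4],[[0,0,0],[0.045,0,0],0.4],[[0,0,0],[0.06,0,0],0.4],[[0,0,0],[0.075,0,0],0.4],[[0,0,0],[0.09,0,0],0.4],[[0,0,0],[0.105,0,0],0.4],[[0,0,0],[0.11,0,0],0.4]]' | grep -E 'eef|rot|gap|force'
```

```text
eef_pos: [0.5385, -0.2126, 0.1572]
ee_rot: [-3.141, -0.002, -0.089]
wrist_force: [0.8, -0.1, -1.5]
finger_gap: 0.044
```

Seated along the bar with no contact force. Now I'll lower it gently (7 mm to hang).

```bash
python3 -m crank '[[[0,0,0],[0,0,0.007],0.4],[[0,0,0],[0,0,0.014],0.4],[[0,0,0],[0,0,0.021],0.4],[[0,0,0],[0,0,0.025],0.4],[[0,0,0],[0,0,0.025],0.4]]' | grep -E 'eef|rot|gap|force'
```

```text
eef_pos: [0.5385, -0.2125, 0.1509]
ee_rot: [-3.141, -0.001, -0.089]
wrist_force: [0.5, -0.1, -2.2]
finger_gap: 0.0438
```

```bash
python3 -m crank '[[[0,0,0],[0,0,0.002],0.4],[[0,0,0],[0,0,0.002],0.4]]' | grep -E 'eef|rot|gap|force'
```

```text
eef_pos: [0.5385, -0.2125, 0.1504]
ee_rot: [-3.141, -0.001, -0.089]
wrist_force: [-0.2, -0.6, -1.6]
finger_gap: 0.0439
```

```bash
python3 -m crank '[[[0,0,0],[0,0,0.003],0.4],[[0,0,0],[0,0,0.003],0.4]]' | grep -E 'eef|rot|gap|force'
```

```text
eef_pos: [0.5386, -0.2126, 0.1502]
ee_rot: [-3.141, -0.002, -0.089]
wrist_force: [-1.7, -0.3, 4.7]
finger_gap: 0.0437
```

```bash
python3 -m crank '[[[0,0,0],[0,0,0.003],0.4],[[0,0,0],[0,0,0.003],0.4]]' | grep -E 'eef|rot|gap|force'
```

```text
eef_pos: [0.5386, -0.2126, 0.1502]
ee_rot: [-3.141, -0.002, -0.089]
wrist_force: [-1.7, 1.4, 6.5]
finger_gap: 0.0436
```

```bash
python3 -m crank '[[[0,0,0],[0,0,0],0.48],[[0,0,0],[0,0,0],0.52],[[0,0,0],[0,0,0],0.6],[[0,0,0],[0,0,0],0.7],[[0,0,0],[0,0,0],0.8],[[0,0,0],[0,0,0],0.8]]' | grep -E 'eef|rot|gap|force'; python3 - <<'E'
from h import *
snap('wrist','w6.png')
E
```

```text
eef_pos: [0.5386, -0.2126, 0.1501]
ee_rot: [-3.141, -0.002, -0.089]
wrist_force: [-0.4, 0.4, -1.1]
finger_gap: 0.0733
```

View pics/w6.png

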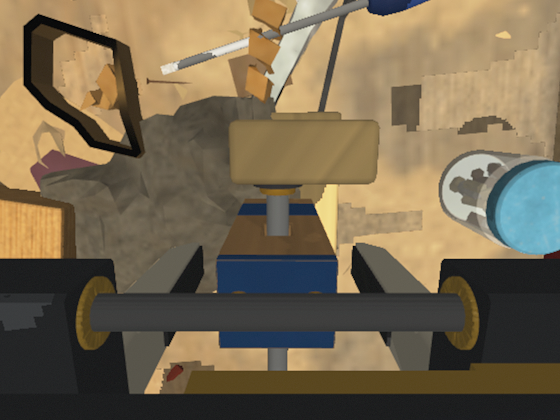

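```bash
python3 -m crank '[[[0,0,0],[0,0,-0.05],0.8],[[0,0,0],[0,0,-0.15],1],[[0,0,0],[0,0,-0.3],1],[[0,0,0],[0,0,-0.5],1],[[0,0,0],[0,0,-0.62],1],[[0,0,0],[0,0,-0.62],1]]' | grep -E 'eef|rot|gap|force'; python3 - <<'E'
from h import *
go(.50,.0,.30,-.12)
E
```

```text
eef_pos: [0.5392, -0.2131, 0.3085]
ee_rot: [3.141, -0.008, -0.09]
wrist_force: [-0.7, 0.5, 0.0]
finger_gap: 0.0932
pos [ 0.5392 -0.2131  0.3085] rpy [ 3.1412 -0.0077 -0.0895] F [-0.7  0.5  0. ] gap 0.0932 t 26.25
turn [ 0.0006 -0.0147  0.0582] shift [-0.2324 -0.8349  0.0317]
```

```bash
python3 -m crank '[[[0,0,0.03],[-0.06,-0.2,0],1],[[0,0,0.06],[-0.12,-0.4,0],1],[[0,0,0.06],[-0.18,-0.6,0],1],[[0,0,0.06],[-0.23,-0.83,0],1],[[0,0,0.06],[-0.23,-0.83,0],1]]' | grep -E 'eef|rot|gap|force'; python3 - <<'E'
from h import *
go(.49,.205,.30,-.152)
E
```

```text
eef_pos: [0.4994, 0.0032, 0.3075]
ee_rot: [-3.141, -0.006, -0.114]
wrist_force: [0.4, -1.0, -0.3]
finger_gap: 0.0931
pos [0.4994 0.0032 0.3075] rpy [-3.1406 -0.0064 -0.1136] F [ 0.4 -1.  -0.3] gap 0.0931 t 26.875
turn [-0.0021 -0.0122  0.0734] shift [-0.1291 -0.7976  0.03  ]
```

```bash
python3 -m crank '[[[0,-0.01,0.03],[-0.03,-0.2,0.02],1],[[0,-0.012,0.073],[-0.06,-0.4,0.03],1],[[0,-0.012,0.073],[-0.1,-0.6,0.03],1],[[0,-0.012,0.073],[-0.129,-0.798,0.03],1],[[0,-0.012,0.073],[-0.129,-0.798,0.03],1],[[0,-0.012,0.073],[-0.129,-0.798,0.03],1]]' | grep -E 'eef|rot|gap|force'; python3 - <<'E'
from h import *
s=snap('wrist','w7.png')
crop('w7.png','w7c.png',180,20,380,250,3)
snap('side','s7.png');crop('s7.png','s7c.png',180,130,320,270,5)
E
```

```text
eef_pos: [0.4902, 0.2036, 0.2995]
ee_rot: [3.141, 0.001, -0.153]
wrist_force: [0.1, -0.8, 0.8]
finger_gap: 0.093
```

View pics/w7c.png

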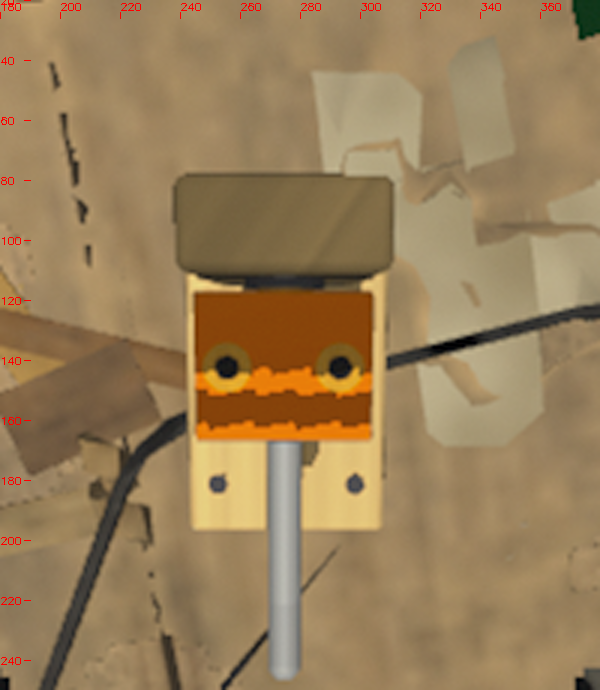

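View pics/s7c.png

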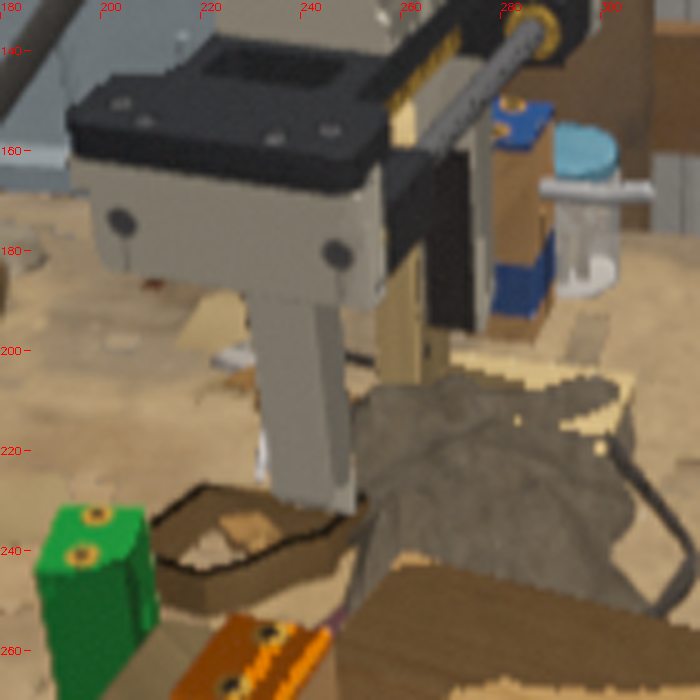

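View pics/w7.png

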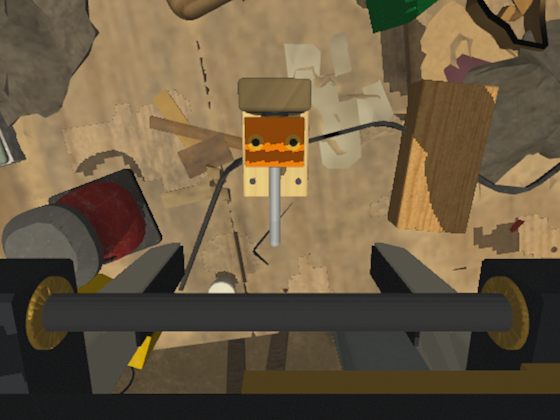

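Blue hangs well back on the spare hook (side ~(285,170)). Orange is unmoved: its bushes are at crop (227,367) and (340,367), and its bar is now fully visible.

```bash
python3 - <<'E'
from h import *
np.set_printoptions(precision=4,suppress=True)
s=load('w7.png'); f=lambda x,y:((x+.5)/3-.5+180,(y+.5)/3-.5+20)
o1,o2=[onplane(s,f(*p),.18) for p in((227,367),(340,367))]
p=(o1+o2)/2;print(p,'yaw',np.arctan2(o1[1]-o2[1],o1[0]-o2[0])-np.pi/2)
A=onplane(s,f(283.5,450),.145);B=onplane(s,f(285,590),.145);d=A-B;print('bar',A,B,np.arctan2(d[1],d[0]))
e=np.array([np.cos(-.153),np.sin(-.153)]);n=np.array([-e[1],e[0]]);print('lat orange vs bar',(p[:2]-A[:2])@n)
Q=np.array([onplane(s,q,.042) for q in((423,79),(498,87),(464,233),(389,222))]);print(Q,Q.mean(0),np.linalg.norm(Q[0]-Q[1]),np.linalg.norm(Q[1]-Q[2]))
go(p[0],p[1],.15,-.153)
crop('w7.png','w7d.png',370,60,520,250,4)
E
```

```text
[0.5422 0.198  0.18  ] yaw -0.15297673487673547
bar [0.5174 0.2021 0.145 ] [0.4763 0.2081 0.145 ] -0.14416605929020757
lat orange vs bar -0.00029998198230098697
[[ 0.5773  0.0301  0.042 ]
 [ 0.5566 -0.0504  0.042 ]
 [ 0.3944 -0.0092  0.042 ]
 [ 0.4219  0.079   0.042 ]] [0.4876 0.0124 0.042 ] 0.08304576954248626 0.16736224053939686
pos [0.4903 0.2031 0.2998] rpy [-3.1415  0.0002 -0.1543] F [ 0.8 -0.6  0.1] gap 0.0931 t 27.725
turn [-0.0002  0.0003 -0.0024] shift [ 0.2084 -0.0116  0.5991]
```

View pics/w7d.png

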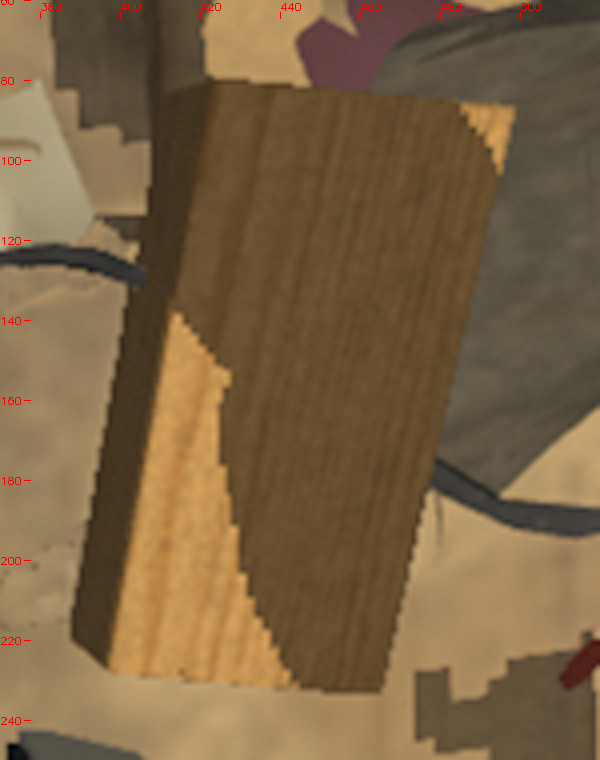

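```bash
python3 -m crank '[[[0,0,0],[0.1,-0.012,0.05],1],[[0,0,0],[0.208,-0.012,0.15],1],[[0,0,0],[0.208,-0.012,0.3],1],[[0,0,0],[0.208,-0.012,0.45],1],[[0,0,0],[0.208,-0.012,0.55],1],[[0,0,0],[0.208,-0.012,0.599],1],[[0,0,0],[0.208,-0.012,0.599],1],[[0,0,0],[0.208,-0.012,0.599],1]]' | grep -E 'eef|rot|force'; python3 - <<'E'
from h import *
go(.5422,.198,.15,-.153)
s=load('w7.png')
Q=np.array([onplane(s,q,.042) for q in((422.6,79.6),(498.4,86),(465.1,232.6),(397,226.6))]);print(Q.round(4),Q.mean(0))
E
```

```text
eef_pos: [0.5428, 0.198, 0.151]
ee_rot: [-3.141, -0.001, -0.155]
wrist_force: [-0.3, 0.8, -0.5]
pos [0.5428 0.198  0.151 ] rpy [-3.1407e+00 -1.1000e-03 -1.5480e-01] F [-0.3  0.8 -0.5] gap 0.093 t 28.725
turn [-0.0016 -0.0022 -0.0034] shift [-0.0023  0.0003  0.0041]
[[ 0.5768  0.0305  0.042 ]
 [ 0.5576 -0.0508  0.042 ]
 [ 0.3947 -0.0105  0.042 ]
 [ 0.4147  0.0699  0.042 ]] [0.48595566 0.00978696 0.042     ]
```

```bash
python3 -m crank '[[[-0.0016,-0.002,-0.003],[-0.002,0,0.004],0.52],[[-0.0016,-0.002,-0.003],[-0.002,0,0.004],0.52],[[-0.0016,-0.002,-0.003],[-0.002,0,0.004],0.52],[[-0.0016,-0.002,-0.003],[-0.002,0,0.004],0.52],[[-0.0016,-0.002,-0.003],[-0.002,0,0.004],0.48]]' | grep -E 'eef|gap|force'
python3 -m crank '[[[0,0,0],[0,0,0],0.48],[[0,0,0],[0,0,0],0.46],[[0,0,0],[0,0,0],0.4],[[0,0,0],[0,0,0],0.4],[[0,0,0],[0,0,0],0.4]]' | grep -E 'eef|gap|force'
```

```text
eef_pos: [0.5423, 0.1981, 0.15]
wrist_force: [-0.4, -0.6, 0.2]
finger_gap: 0.048
eef_pos: [0.5422, 0.198, 0.15]
wrist_force: [-0.3, -1.1, 0.2]
finger_gap: 0.0441
```

```bash
python3 -m crank '[[[0,0,0],[0,0,-0.01],0.4],[[0,0,0],[0,0,-0.02],0.4],[[0,0,0],[0,0,-0.028],0.4],[[0,0,0],[0,0,-0.028],0.4]]' | grep -E 'eef|rot|gap|force'
python3 -m crank '[[[0,0,0],[-0.015,0,0],0.4],[[0,0,0],[-0.03,0,0],0.4],[[0,0,0],[-0.045,0,0],0.4],[[0,0,0],[-0.06,0,0],0.4],[[0,0,0],[-0.06,0,0],0.4]]' | grep -E 'eef|rot|gap|force'
```

```text
eef_pos: [0.5423, 0.1981, 0.1572]
ee_rot: [-3.141, -0.0, -0.153]
wrist_force: [-0.5, 0.3, -1.4]
finger_gap: 0.0437
eef_pos: [0.5272, 0.2005, 0.1572]
ee_rot: [-3.142, -0.0, -0.153]
wrist_force: [0.1, -0.5, -2.1]
finger_gap: 0.0439
```

```bash
python3 -m crank '[[[0,0,0],[-0.015,0,0],0.4],[[0,0,0],[-0.03,0,0],0.4],[[0,0,0],[-0.045,0,0],0.4],[[0,0,0],[-0.06,0,0],0.4],[[0,0,0],[-0.075,0,0],0.4],[[0,0,0],[-0.09,0,0],0.4],[[0,0,0],[-0.105,0,0],0.4],[[0,0,0],[-0.12,0,0],0.4]]' | grep -E 'eef|rot|gap|force'
```

```text
eef_pos: [0.4973, 0.205, 0.1572]
ee_rot: [-3.142, -0.0, -0.153]
wrist_force: [-0.4, -0.0, -1.2]
finger_gap: 0.0438
```

```bash
python3 -m crank '[[[0,0,0],[-0.015,0,0],0.4],[[0,0,0],[-0.03,0,0],0.4],[[0,0,0],[-0.045,0,0],0.4],[[0,0,0],[-0.06,0,0],0.4],[[0,0,0],[-0.075,0,0],0.4],[[0,0,0],[-0.09,0,0],0.4],[[0,0,0],[-0.105,0,0],0.4],[[0,0,0],[-0.12,0,0],0.4]]' | grep -E 'eef|rot|gap|force'
```

```text
eef_pos: [0.4673, 0.2097, 0.1572]
ee_rot: [-3.142, -0.0, -0.153]
wrist_force: [0.5, -0.8, -2.1]
finger_gap: 0.0436
```

```bash
python3 -m crank '[[[0,0,0],[-0.02,0,0],0.4],[[0,0,0],[-0.04,0,0],0.4],[[0,0,0],[-0.06,0,0],0.4],[[0,0,0],[-0.08,0,0],0.4],[[0,0,0],[-0.1,0,0],0.4],[[0,0,0],[-0.12,0,0],0.4],[[0,0,0],[-0.14,0,0],0.4],[[0,0,0],[-0.16,0,0],0.4]]' | grep -E 'eef|rot|gap|force'
```

```text
eef_pos: [0.4275, 0.2158, 0.1572]
ee_rot: [-3.142, -0.0, -0.153]
wrist_force: [0.2, -0.2, -2.5]
finger_gap: 0.0438
```

```bash
python3 -m crank '[[[0,0,0],[-0.03,0,0],0.4],[[0,0,0],[-0.06,0,0],0.4],[[0,0,0],[-0.065,0,0],0.4],[[0,0,0],[-0.065,0,-0.1],0.4],[[0,0,0],[-0.065,0,-0.25],0.4],[[0,0,0],[-0.065,0,-0.4],0.4],[[0,0,0],[-0.065,0,-0.4],0.4]]' | grep -E 'eef|rot|gap|force'; python3 - <<'E'
from h import *
go(.486,.0095,.25,-.2426)
E
```

```text
eef_pos: [0.4127, 0.2189, 0.2595]
ee_rot: [-3.138, -0.004, -0.153]
wrist_force: [0.1, -0.2, -1.7]
finger_gap: 0.0436
pos [0.4127 0.2189 0.2595] rpy [-3.138  -0.004  -0.1532] F [ 0.1 -0.2 -1.7] gap 0.0436 t 34.975
turn [-0.0072 -0.0074  0.1707] shift [0.4176 0.7832 0.0371]
```

```bash
python3 -m crank '[[[0,0,0],[0.05,0.1,-0.02],0.4],[[-0.007,-0.007,0.05],[0.15,0.25,-0.02],0.4],[[-0.007,-0.007,0.1],[0.22,0.4,-0.02],0.4],[[-0.007,-0.007,0.17],[0.3,0.55,0],0.4],[[-0.007,-0.007,0.17],[0.37,0.68,0.02],0.4],[[-0.007,-0.007,0.17],[0.418,0.783,0.03],0.4],[[-0.007,-0.007,0.17],[0.418,0.783,0.037],0.4],[[-0.007,-0.007,0.17],[0.418,0.783,0.037],0.4]]' | grep -E 'eef|rot|gap|force'; python3 - <<'E'
from h import *
go(.486,.0095,.13,-.2426)
snap('scene','a8.png');crop('a8.png','a8c.png',190,100,340,300,4)
s=snap('side','s8.png');crop('s8.png','s8c.png',220,130,350,300,4)
E
```

```text
eef_pos: [0.4855, 0.01, 0.2492]
ee_rot: [3.141, 0.001, -0.242]
wrist_force: [-0.5, 0.8, -0.7]
finger_gap: 0.0441
pos [0.4855 0.01   0.2492] rpy [ 3.1414e+00  1.3000e-03 -2.4200e-01] F [-0.5  0.8 -0.7] gap 0.0441 t 35.975
turn [0.0004 0.0025 0.0011] shift [0.0029 0.0016 0.4768]
```

View pics/s8c.png

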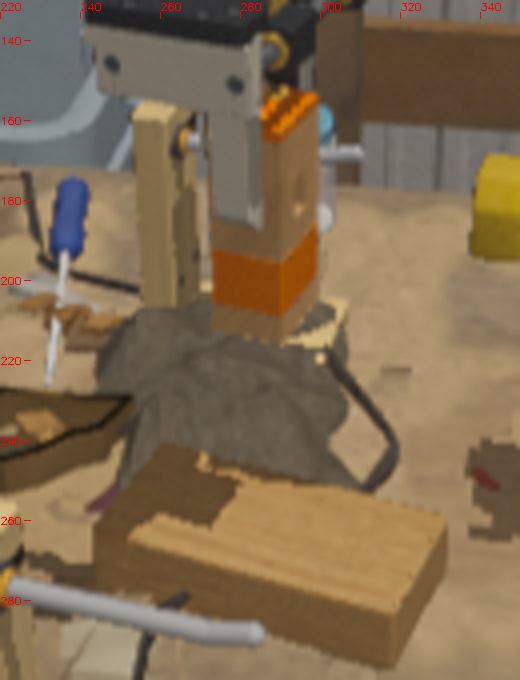

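View pics/a8c.png

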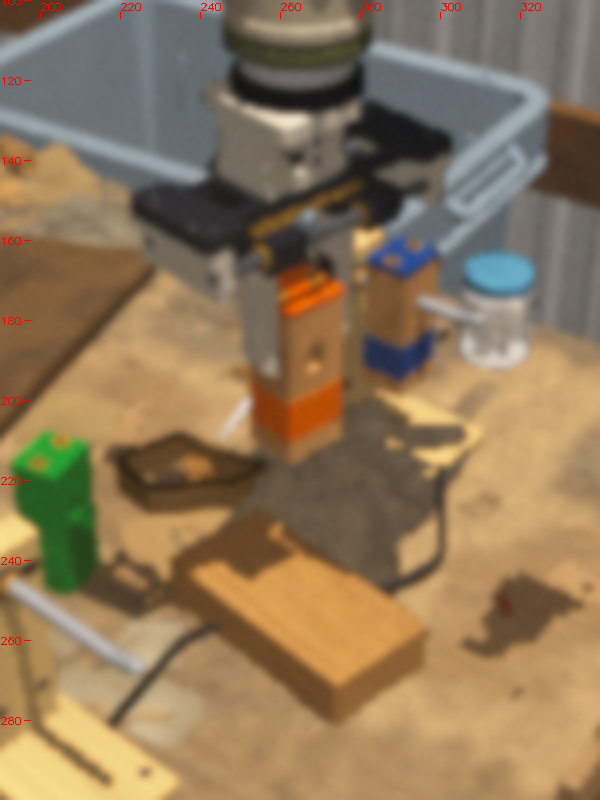

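```bash
python3 -m crank '[[[0,0,0],[0.003,0.002,0.1],0.4],[[0,0.002,0],[0.003,0.002,0.2],0.4],[[0,0.002,0],[0.003,0.002,0.3],0.4],[[0,0.002,0],[0.003,0.002,0.4],0.4],[[0,0.002,0],[0.003,0.002,0.46],0.4],[[0,0.002,0],[0.003,0.002,0.488],0.4],[[0,0.002,0],[0.003,0.002,0.488],0.4],[[0,0.002,0],[0.003,0.002,0.488],0.4]]' | grep -E 'eef|rot|gap|force'; python3 - <<'E'
from h import *
go(.486,.0095,.122,-.2426)
E
```

```text
eef_pos: [0.4866, 0.0102, 0.1282]
ee_rot: [-3.141, -0.001, -0.24]
wrist_force: [-0.3, 0.6, -1.7]
finger_gap: 0.044
pos [0.4866 0.0102 0.1282] rpy [-3.141e+00 -1.400e-03 -2.404e-01] F [-0.3  0.6 -1.7] gap 0.044 t 37.075
turn [-0.0011 -0.0027  0.0042] shift [-0.0018  0.0032  0.0249]
```

```bash
python3 -m crank '[[[-0.001,-0.003,0],[-0.002,0.003,0.006],0.4],[[-0.001,-0.003,0],[-0.002,0.003,0.012],0.4],[[-0.001,-0.003,0],[-0.002,0.003,0.016],0.4],[[-0.001,-0.003,0],[-0.002,0.003,0.016],0.4]]' | grep -E 'eef|rot|force'
```

```text
eef_pos: [0.4859, 0.0095, 0.1242]
ee_rot: [3.142, 0.0, -0.24]
wrist_force: [-0.0, -0.2, -1.1]
```

```bash
python3 -m crank '[[[0,0,0],[0,0,0.003],0.4],[[0,0,0],[0,0,0.004],0.4]]' | grep -E 'eef|rot|force'
```

```text
eef_pos: [0.4859, 0.0095, 0.1231]
ee_rot: [3.142, 0.0, -0.24]
wrist_force: [0.2, -0.2, -1.6]
```

```bash
python3 -m crank '[[[0,0,0],[0,0,0.003],0.4],[[0,0,0],[0,0,0.003],0.4]]' | grep -E 'eef|rot|force'
```

```text
eef_pos: [0.4859, 0.0095, 0.1223]
ee_rot: [3.141, 0.0, -0.24]
wrist_force: [-0.2, -0.4, -2.0]
```

```bash
python3 -m crank '[[[0,0,0],[0,0,0.002],0.4],[[0,0,0],[0,0,0.002],0.4]]' | grep -E 'eef|rot|force'
```

```text
eef_pos: [0.4859, 0.0095, 0.1219]
ee_rot: [3.142, 0.0, -0.24]
wrist_force: [-0.2, -0.3, 1.2]
```

```bash
python3 -m crank '[[[0,0,0],[0,0,0.002],0.4],[[0,0,0],[0,0,0.002],0.4]]' | grep -E 'eef|rot|force'
```

```text
eef_pos: [0.4859, 0.0095, 0.1219]
ee_rot: [-3.141, 0.0, -0.241]
wrist_force: [-1.3, -0.1, 8.2]
```

```bash
python3 -m crank '[[[0,0,0],[0,0,0],0.45],[[0,0,0],[0,0,0],0.48],[[0,0,0],[0,0,0],0.5],[[0,0,0],[0,0,0],0.6],[[0,0,0],[0,0,0],0.75],[[0,0,0],[0,0,0],0.9],[[0,0,0],[0,0,0],1],[[0,0,0],[0,0,0],1]]' | grep -E 'eef|gap|force'; python3 - <<'E'
from h import *
snap('side','s9.png');crop('s9.png','s9c.png',220,130,350,300,4)
snap('wrist','w9.png')
E
```

```text
eef_pos: [0.4859, 0.0095, 0.1219]
wrist_force: [0.5, -1.1, -0.6]
finger_gap: 0.0903
```

View pics/s9c.png

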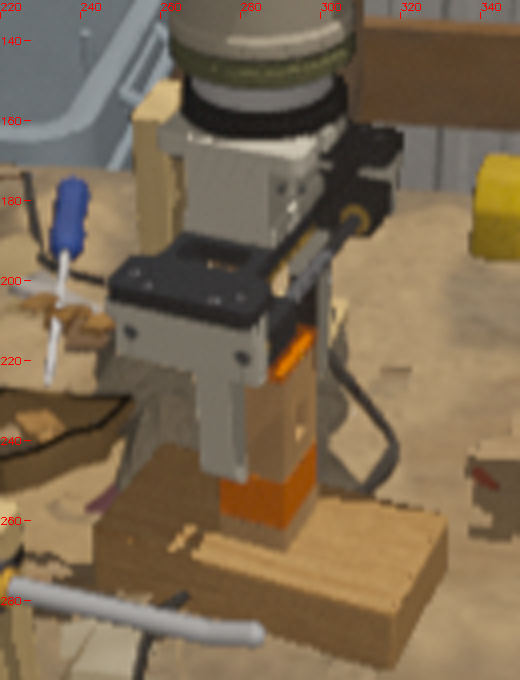

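View pics/w9.png

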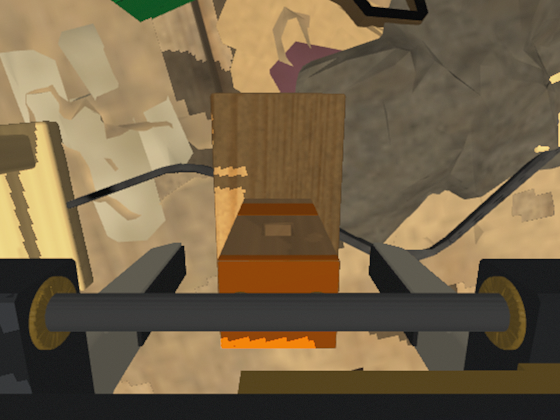

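Orange stands upright and free. I'll retract straight up and check.

```bash
python3 -m crank '[[[0,0,0],[0,0,-0.05],1],[[0,0,0],[0,0,-0.15],1],[[0,0,0],[0,0,-0.3],1],[[0,0,0],[0,0,-0.45],1],[[0,0,0],[0,0,-0.6],1],[[0,0,0],[0,0,-0.75],1],[[0,0,0],[0,0,-0.8],1],[[0,0,0],[0,0,-0.8],1]]' | grep -E 'eef|gap|force'; python3 - <<'E'
from h import *
snap('side','s10.png');snap('wrist','w10.png');snap('scene','a10.png');crop('a10.png','a10c.png',165,120,345,320,4);crop('w10.png','w10c.png',190,50,390,250,4)
E
```

```text
eef_pos: [0.4859, 0.0095, 0.3226]
wrist_force: [-0.1, 0.7, 0.5]
finger_gap: 0.0929
```

View pics/s10.png

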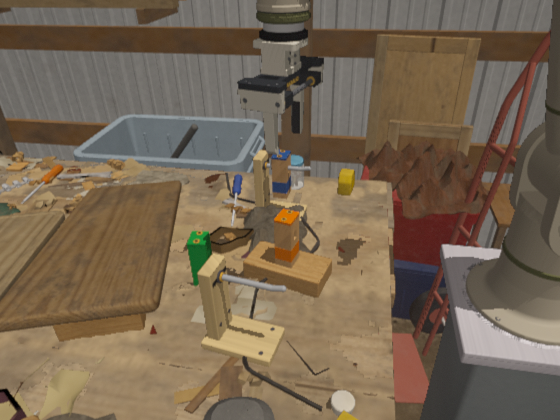

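View pics/w10c.png

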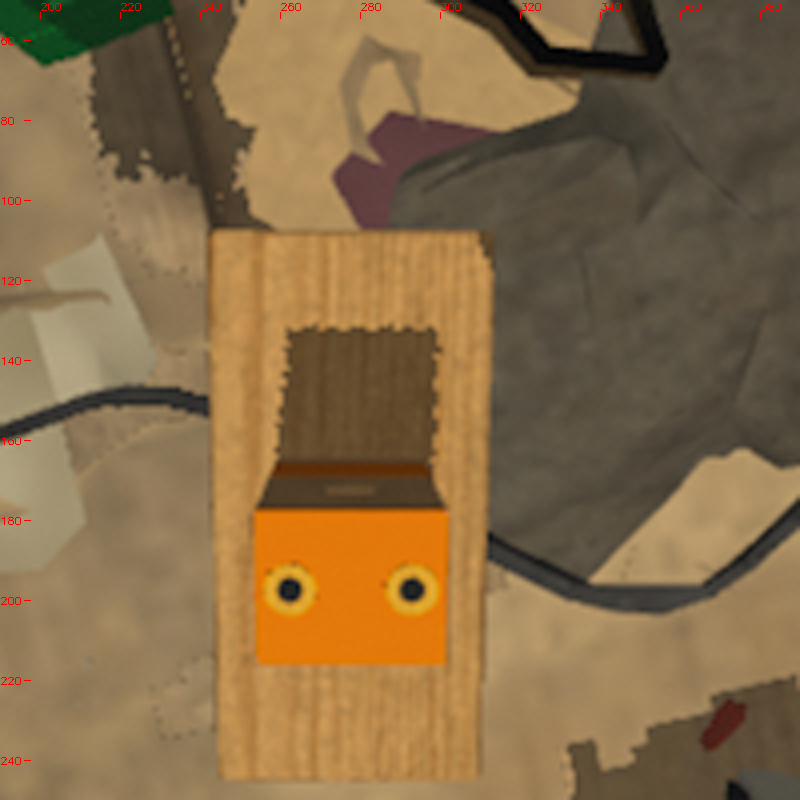

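View pics/a10c.png

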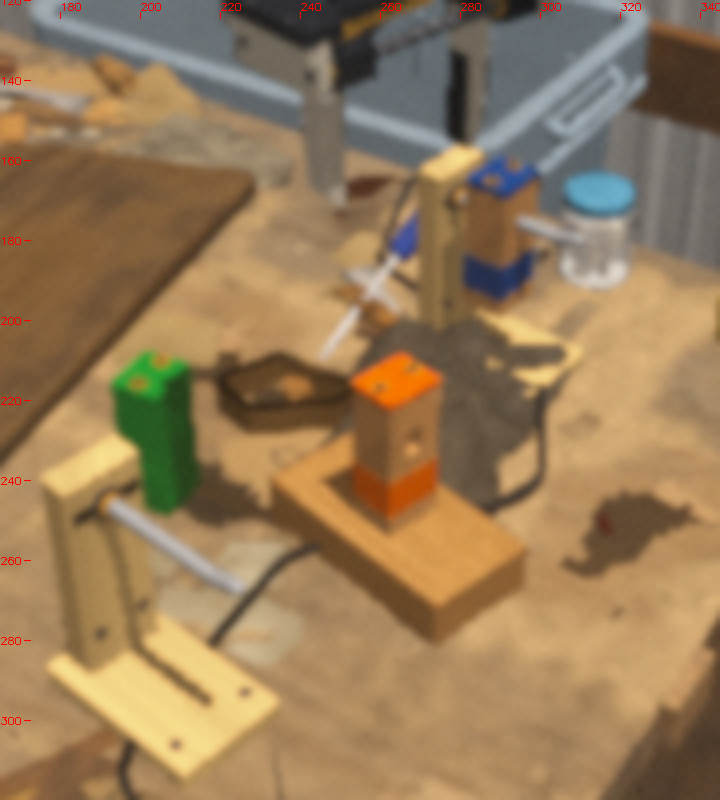

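```bash
python3 - <<'E'
from h import *
s=load('w10.png'); f=lambda x,y:((x+.5)/4-.5+190,(y+.5)/4-.5+50)
Q=np.array([onplane(s,f(*q),.042) for q in((211,231),(492,232),(480,778),(220,778))]);print(Q.round(4),Q.mean(0))
P=[onplane(s,f(*q),.152) for q in((290,590),(412,590))];print((P[0]+P[1])/2, r.get_obs()['clock'])
E
```

```text
[[ 0.5768  0.0288  0.042 ]
 [ 0.557  -0.0506  0.042 ]
 [ 0.3941 -0.0108  0.042 ]
 [ 0.4139  0.0699  0.042 ]] [0.48544381 0.00931036 0.042     ]
[0.48547614 0.00935724 0.152     ] 40.825
```

The guide is within about 1 mm of the board's centre. The board's corners are unmoved and the gripper is clear, so I'll hand in.

```bash
python3 -c "
from station import r
print(r.job_done())"
```

```text
the job is handed in; nothing more can be done
None
```

The job is done and handed in at about 41 s of the 72 s allowed; the hand-in gave no verdict.

- **Spare hook:** I found it with light two-sided finger touches of 6 N or less. They agreed with the wrist picture to under 1 mm.
- **Blue guide:** It was lifted off the full hook without touching it and slid onto the spare hook. It hangs about 73 mm behind the end of the tip and rested on the bar with under 9 N. The side and scene pictures show it still hanging there.
- **Orange guide:** It was taken off the full hook and set down on the pine board with about 10 N. The last wrist picture puts it upright and within about 1 mm of the board's centre. The board's corners are where they were before, to within about 1–2 mm of measuring error.
- **Other things:** The green look-alike, the jar and the tape measure look unmoved. The gripper ended well above the work, touching nothing.

One check disagreed: the board's visible top measured about 168 × 83 mm, against the listed 112 × 181 mm. I took it for the listed board lying slightly turned within its own frame, because no other loose pine board was in view, and used the centre of its visible top face as the middle.

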